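# Push the blank spacer into the half-built flow-cell stack

### The job

The flow-cell stack in the clamping frame is half built: an open gap is left in the middle between its two half packs. Of the two grey blank spacers standing on the bench take the thinner one, the one that fits this gap, pass it in level under the upper tie rods from the open front of the frame, and push it fully home against the stop behind the gap, upright and let go. Leave the thicker spacer and everything else on the bench as it stands.

Things in the scene. Friction and masses are not known exactly. Their poses are not given: they have to be found in the camera images.
- spacer: The blank spacer that fits: plain pale grey plastic block, 110 mm long (x axis), 18 mm thick (y), 70 mm tall (z), about 0.15 kg (mass and friction vary). Stands upright on its long narrow edge on the bench, left or right of the frame, long axis within 0.45 rad of world x. Origin: centre of its underside; both ends alike.
- thick_spacer: The other blank spacer: same material and length, 28 mm thick (y), 70 mm tall (z), 0.22 kg, too thick for the gap. Stands upright on the other side of the frame. Origin: centre of its underside. Stays as it stands.
- frame: Fixed clamping frame. Origin: centre of underside, on the bench; x from its open front (robot side) to the back, y left, z up. Base 160 (x) x 200 (y) x 12 mm. Brown end plates 156 (x) x 20 x 158 mm tall, inner faces at y = -80 and +80; nuts and rod ends reach y = +-122. Six tie rods, 12 mm diameter, run along y at x = -66, 0, +66 and z = 24, 136 mm. The stack stands between the end plates.
- mouth (a point): Nominal centre of the gap's mouth, on the half packs' flat front faces (frame x -50, y 0, z 83 mm). The gap is 21 mm wide, parallel to frame x. The stack is not clamped yet: the gap's true middle lies anywhere from 10 mm left to 10 mm right of this point, differs each time and is not reported; find it by eye, or by touch with the spacer's nose on the packs (stiff, immovable).
- floor (a point): Point on the carrier's flat floor, its top (frame x 0, y 0, z 48 mm), on which the half packs stand and the spacer slides; it reaches from x -85 (a 35 mm lip in front of the packs) to +58 mm. Half packs: each 100 mm long (x -50 to +50), 55 mm wide, 74 mm tall (z 48 to 122), white hose stubs on top up to z 146 mm. The fingers cannot enter the gap.
- stop (a point): Middle of the foot of the stop bar's front face behind the gap (frame x +54, y 0, z 48 mm); the bar is 40 mm tall, 60 mm wide, rigid. Fully home, the spacer's nose is on it, the spacer stands on the floor with its origin at frame x -1, z 48 mm, and its tail stands 6 mm proud of the packs' front faces.
- rod (a point): Middle of the upper front tie rod (frame x -66, y 0, z 136 mm; 12 mm diameter, underside at z 130). It crosses above the spacer's tail, so the spacer enters from the front beneath it (12 mm room above a spacer standing on the floor), and a hand pointing straight down cannot push it all the way: lean the hand, fingertips pointing away from the robot; 35 degrees off vertical clears.
- bottle: Clear glass bottle with orange cap, 68 mm diameter, 165 mm tall, standing left of the frame. Origin: centre of its underside. Bystander.
- jar: White plastic jar, 72 mm diameter, 110 mm tall, standing right of the frame. Origin: centre of its underside. Bystander.
- beaker: Empty glass beaker, 70 mm diameter, 90 mm tall, on the left. Origin: centre of its underside. Bystander.
- small_bottle: Clear glass bottle with blue cap, 54 mm diameter, 110 mm tall, at the back right. Origin: centre of its underside. Bystander.
- wrench: Steel spanner lying flat on the bench between robot and frame. Origin: at its middle, on the bench. Bystander.
- cell_frame: Thin square plastic cell frame, 100 x 100 x 6 mm with a 68 mm opening, lying flat on the right. Origin: centre of its underside. Bystander.
Not all that is in view belongs to the job. Leave any brown or orange look-alike of the spacer alone.

How it is judged:
On the way, in this order (a step that is already met when the one before it is completed fails the run):
1. the thinner spacer is lifted clear of the bench (height (world z) of spacer above 0.03 m), for 0.2 s.
2. its nose is at least 20 mm inside the gap, upright and below the upper tie rods (x of spacer in the frame of frame between -0.085 and 0.003 m and y of spacer in the frame of frame between -0.015 and 0.015 m and z of spacer in the frame of frame between 0.043 and 0.062 m and angle between the x axis of spacer and the x axis of frame, either way round below 0.12 rad), for 0.1 s.
At the end, for the whole second after the job is handed in: The thinner spacer stands upright (within about 4.5 degrees) on the carrier floor inside the gap, in line with the frame within 4 degrees, its nose on the stop bar (no more than 3.5 mm short of fully home), at rest and released; the thicker spacer still stands upright on the bench (x of spacer in the frame of frame between -0.0045 and 0.003 m and y of spacer in the frame of frame between -0.014 and 0.014 m and z of spacer in the frame of frame between 0.045 and 0.051 m and angle between the x axis of spacer and the x axis of frame, either way round below 0.07 rad and angle between spacer's own z axis and vertical below 0.08 rad and linear speed of spacer below 0.01 m/s and angle between thick_spacer's own z axis and vertical below 0.1 rad); the robot touches nothing.
It fails at once if the thicker spacer is moved more than 25 mm or tipped over (distance of thick_spacer from where it was at the start of the episode above 0.025 m or angle between thick_spacer's own z axis and vertical above 0.5 rad).
It fails at once if a bystander is pushed more than 30 mm from its place or a standing one is tipped over (distance of any of bottle, jar, beaker, small_bottle, wrench, cell_frame from where it was at the start of the episode above 0.03 m or angle between any of bottle, jar, beaker, small_bottle's own z axis and vertical above 0.5 rad).
It also fails if it takes over 58 s, if anything falls off the work surface, if the arm or the gripper's body presses on something with over 40 N, if the wrist force passes 120 N, or if a joint passes its speed limit or range.

### The arm

A 7-joint arm with a two-finger parallel gripper is mounted at the origin on the work surface. World frame = base frame: x ahead of the robot, y to its left, z up, the work surface at z = 0. Lengths are in m, angles in rad, forces in N, time in s.
With the tool pointing down it reaches from about 0.4 to 0.85 m from the base axis. Payload 4.4 kg.
Tool frame: the origin (TCP) lies on the centre line of the jaws, within the pads' length; the fingertips stand arm.nose_length ahead of it and the grasp point (between the pads) lies 8 mm behind it (arm.nose_length is the distance from the TCP to the fingertips, in m); z points along the fingers, x is the direction in which the jaws open and shut, and the axes are right-handed (so a half turn about z gives the same grasp; the last joint's range is limited). The gripper opens to 94 mm and grips with 3 to 60 N. Pads are 16 mm wide; open, the fingers measure 119 mm over their backs; the gripper's body (75 mm by 177 mm) begins 78 mm behind the grasp point.
Start: joints at [1.185, 0.628, 0.038, 1.517, -0.027, 0.996, -0.02], TCP at [0.204, -0.617, 0.216] pointing down, gripper open.
Joint ranges: [-3.06, 3.06], [-0.37, 2.12], [-1.25, 1.32], [0.18, 2.47], [-1.1, 4.24], [0.23, 1.98], [-2.94, 2.94]. Speed limits (rad/s): [2.57, 2.57, 3.14, 3.14, 3.14, 3.14, 3.14].

### API

Orientations are given as a 3x3 rotation matrix whose columns are the frame's x, y, z axes.
In Python, from cell import arm gives the robot as it stands. The module is installed in compiled form; this text tells all that it offers.
- The arm moves only by the tool arm_command, never from a script. Its argument "commands" is one flat list of numbers, 7 for each row, row after row: the shift along the tool's x, y, z in mm, then the turn, a rotation vector about the tool's x, y, z in degrees, then the closure, from 0 (fully open) to 1 (shut). In form: [tx, ty, tz, ax, ay, az, jaw, tx, ty, tz, ax, ay, az, jaw, ...]. A call has exactly 10 rows; each row is the pose to reach, as a shift and turn from the pose commanded when the call began, along the tool's axes at that moment; what a row does not reach only later rows make up. A row lasts 1/12 s, in which the tool goes at most 41.7 mm and 7.16 degrees, less where a joint would pass 70% of its speed; a pose out of reach is approached as far as the arm can. A call with a gripper value outside its range is refused whole. The fingers move at their own pace and stop on an object; "force" is the grip in N (left out, the last holds). Time passes only in rows, so rows that repeat a pose let the fingers close, or fill a call up. It gives the time, the measured TCP pose, the force and the opening at its end, in the units of the state.
- arm.sense(): the state, without advancing time (a new reading comes with each control period).
- arm.get_image(name): name is "side" or "top" or "wrist"; returns a dict with "color" (384x512x3 uint8, red, green, blue), "range_z" (384x512 float32, m along the optical axis (not along the pixel's ray), 0 where there is no reading), "fov_y" (degrees; the focal length in pixels is half the picture's height over the tangent of half this angle, whatever the lens; pixels are square), "cx", "cy" (the principal point, pixels), "D" ([k1, k2, p1, p2, k3] as OpenCV has them; the pictures are not rectified), "position" and "orientation" of the camera in the world; the wrist camera has in their place "mount" (4x4, takes a point from camera to tool coordinates, whose origin is the TCP and whose axes are the tool frame's). Camera axes: x right, y up, looking along -z (the intrinsics and any distortion apply to the point x, -y, -z); pixel columns grow to the right and rows downward; lengths in m; the calibration is good to about 2 mm. A picture is of the moment at which its call begins: read the wrist's pose just before it.
- arm.sign_off(): hands the job in, once; it reports no verdict.
Trained networks look in a picture, given as the dict that the camera call returned (one of the last four; its "shot" number tells which), for a name from the list of things; names that differ only in an ending like _2 or _b are one class to them, and where a whole thing is asked for, a point or a joint stands for the part that bears it (a point fixed in the world has none). Each returns a list of dicts, best first, with "conf" (0 to 1); they miss things now and then, are a little off and sometimes report something else, mostly with a low value. They report only what shows in the picture. A call takes as long as a camera call. They do not tell look-alikes from the thing itself.
- arm.spot_in(picture, label): "at" ([x, y, z] in m, in the coordinates of the camera as it stood for that picture, good to about 4 mm: the middle of the surface that is visible of it).
- arm.mark_of(picture, label): "at" ([x, y, z] in m, in the coordinates of the camera as it stood for that picture, good to about 4 mm: a listed point, or the origin of a listed thing).
The state is a dict: "time": time; "joint_pos": joint angles; "joint_velocities": joint speeds; "tau": joint torques, N m; "eef_pos": TCP position; "orientation": TCP orientation; "force": force on the tool from outside, world axes, zero at the start; "torque": the same for the moment, N m; "grip_width": finger opening in m.
Only numpy, scipy, OpenCV 4.12 (cv2) and the standard library are available. Lean on these libraries where they do the work, as an engineer would, in place of code of your own. Each camera call takes 0.05 s, during which the arm holds its last target.

## Working session

There is one attempt and no reset: what is moved stays moved. The work goes in short steps, Python scripts to look and compute and a tool call to move; the robot and the scene stay as the last step left them, time stands still between calls to the robot, and variables do not carry over. Pictures are saved under pics/ and viewed, and the job is handed in when it is done.

Besides the shell and the picture viewer there is one more tool, called after "Call:" as a command line: name --argument value ..., lists and objects as JSON in quotes. arm_command: Moves the arm, as the interface text tells. Its arguments: {"type":"object","properties":{"commands":{"type":"array","items":{"type":"number"}},"force":{"type":"number"}},"required":["commands"]}

```bash
mkdir -p pics
cat > h.py <<'E'
import numpy as np, cv2
from cell import arm
def cam_pose(im, st=None):
    if 'mount' in im and im.get('mount') is not None:
        M=np.array(im['mount']); T=np.eye(4); T[:3,:3]=np.array(st['orientation']); T[:3,3]=st['eef_pos']; return T@M
    T=np.eye(4); T[:3,:3]=np.array(im['orientation']); T[:3,3]=im['position']; return T
def K(im):
    h=im['color'].shape[0]; f=h/2/np.tan(np.radians(im['fov_y'])/2)
    return np.array([[f,0,im['cx']],[0,f,im['cy']],[0,0,1.]])
def cloud(im,T):
    h,w=im['range_z'].shape
    u,v=np.meshgrid(np.arange(w),np.arange(h))
    p=cv2.undistortPoints(np.stack([u,v],-1).reshape(-1,1,2).astype(np.float64),K(im),np.array(im['D'],float)).reshape(h,w,2)
    z=im['range_z']
    P=np.stack([p[...,0]*z,-p[...,1]*z,-z],-1)
    W=P@T[:3,:3].T+T[:3,3]
    W[z==0]=np.nan
    return W
def proj(im,T,X):
    X=np.atleast_2d(X); c=(X-T[:3,3])@T[:3,:3]; c=c*[1,-1,-1]
    return cv2.projectPoints(c.reshape(-1,1,3),np.zeros(3),np.zeros(3),K(im),np.array(im['D'],float))[0].reshape(-1,2)
def save(name,im,scale=1):
    c=im['color'][...,::-1]
    cv2.imwrite(name,c if scale==1 else cv2.resize(c,None,fx=scale,fy=scale,interpolation=cv2.INTER_CUBIC))
E
python3 - <<'E'
from h import *
import pickle
st=arm.sense(); print({k:np.round(v,3) for k,v in st.items()}); print(getattr(arm,'nose_length',None))
for n in ['side','top']:
    im=arm.get_image(n); T=cam_pose(im)
    save(f'pics/{n}0.png',im,1.5); pickle.dump((im,T),open(f'{n}0.pkl','wb'))
    print(n,np.round(T,3).tolist(),im['fov_y'])
    for l in ['spacer','thick_spacer','frame','mouth','floor','stop','rod','bottle','jar','beaker','small_bottle','wrench','cell_frame']:
        r=arm.mark_of(im,l)
        for d in r[:3]:
            p=np.array(d['at']); print(l,round(d['conf'],2),np.round(T[:3,:3]@p+T[:3,3],3),np.round(proj(im,T,T[:3,:3]@p+T[:3,3])*1.5))
print(arm.sense()['time'])
E
```

```text
{'time': np.float64(0.0), 'joint_pos': array([ 1.185,  0.629,  0.038,  1.518, -0.027,  0.996, -0.02 ]), 'joint_velocities': array([ 0.001,  0.001, -0.001,  0.001,  0.002,  0.001, -0.001]), 'tau': array([-1.0000e-03, -5.4972e+01,  1.1430e+00, -1.8663e+01, -5.2000e-02,
        2.4000e-02,  0.0000e+00]), 'eef_pos': array([ 0.204, -0.616,  0.216]), 'orientation': array([[ 0.314, -0.949, -0.001],
       [-0.949, -0.314,  0.002],
       [-0.002,  0.   , -1.   ]]), 'force': array([ 0.497,  0.96 , -0.424]), 'torque': array([ 0.053,  0.083, -0.   ]), 'grip_width': np.float64(0.094)}
0.011
side [[-0.706, 0.53, -0.47, -0.035], [-0.708, -0.534, 0.462, 0.541], [-0.006, 0.659, 0.752, 0.986], [0.0, 0.0, 0.0, 1.0]] 53.305187818315424
spacer 0.92 [ 0.309  0.328 -0.002] [[344. 491.]]
spacer 0.72 [0.52  0.198 0.   ] [[322. 375.]]
spacer 0.71 [0.468 0.309 0.002] [[295. 426.]]
thick_spacer 0.92 [ 0.45  -0.283  0.004] [[498. 269.]]
frame 0.87 [ 0.658 -0.036  0.   ] [[361. 279.]]
mouth 0.76 [ 0.605 -0.024  0.085] [[371. 268.]]
stop 0.22 [ 0.662 -0.036  0.   ] [[359. 278.]]
rod 0.62 [ 0.591 -0.023  0.135] [
[... 725 characters left out ...]
.   ] [[494. 318.]]
frame 0.6 [ 0.657 -0.037 -0.003] [[392. 242.]]
mouth 0.98 [ 0.61  -0.024  0.083] [[387. 252.]]
floor 0.18 [ 0.592 -0.028  0.134] [[389. 255.]]
stop 0.44 [ 0.688 -0.407 -0.003] [[534. 227.]]
rod 0.61 [ 0.592 -0.027  0.136] [[389. 255.]]
bottle 0.57 [0.671 0.255 0.001] [[280. 239.]]
bottle 0.43 [ 0.591 -0.028  0.137] [[389. 255.]]
jar 0.81 [ 0.656 -0.279 -0.003] [[485. 240.]]
beaker 0.65 [0.638 0.443 0.001] [[208. 253.]]
beaker 0.41 [ 0.545 -0.47  -0.001] [[562. 280.]]
beaker 0.16 [ 0.421 -0.045 -0.001] [[397. 332.]]
small_bottle 0.66 [ 0.689 -0.406 -0.002] [[533. 226.]]
wrench 0.63 [ 0.426 -0.043  0.002] [[397. 330.]]
cell_frame 0.6 [ 0.545 -0.469 -0.002] [[561. 280.]]
1.4
```

View pics/side0.png

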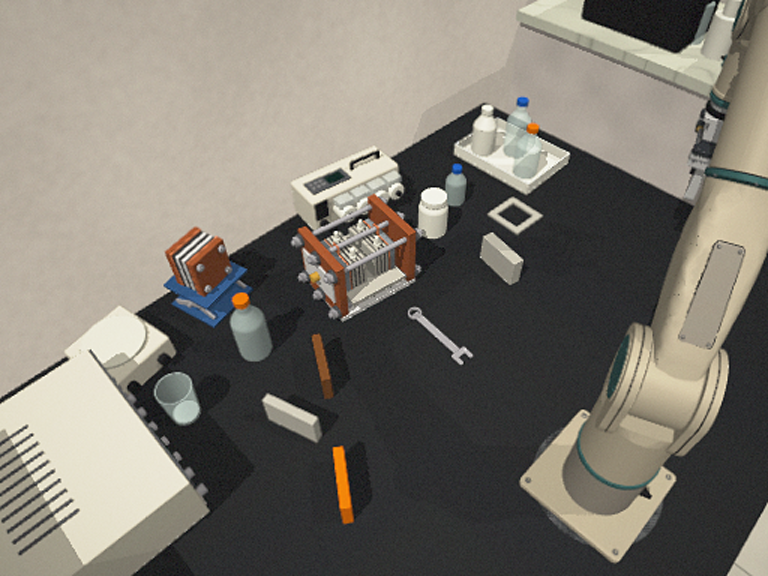

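View pics/top0.png

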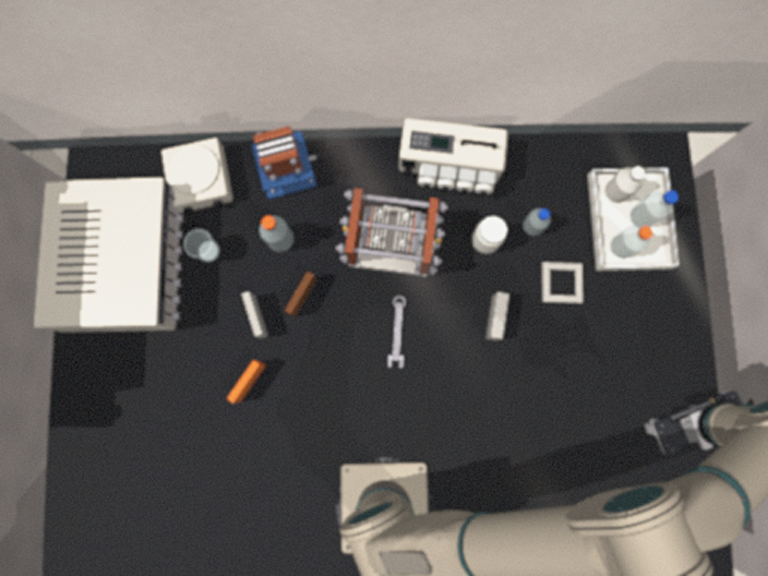

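Candidates for the spacer are:
- left grey block: top px (254,315), side px (292,418)
- right grey block, which looks thicker: top (498,316), side (500,258)
- brown block: top (300,294)
- orange block: top (246,382)

The left grey one matches the description. I'll measure the thickness of both grey blocks, fit their poses and check a crop.

Run:
```python
from h import *
import pickle
C=[]
for n in ['side','top']:
    im,T=pickle.load(open(f'{n}0.pkl','rb')); W=cloud(im,T)
    for nm,c in [('L',(0.467,0.308)),('R',(0.451,-0.288))]:
        m=(np.hypot(W[...,0]-c[0],W[...,1]-c[1])<0.075)
        top=m&(W[...,2]>0.060)&(W[...,2]<0.08)
        P=W[top]; 
        (cx,cy),(w,h),a=cv2.minAreaRect((P[:,:2]*1000).astype(np.float32))
        q=P[:,:2]-P[:,:2].mean(0); U,S,V=np.linalg.svd(q); d=V[0]*np.sign(V[0,0])
        pr=q@np.array([-d[1],d[0]]); pl=q@d
        print(n,nm,len(P),'rect',round(cx,1),round(cy,1),round(w,1),round(h,1),round(a,1),'pca yaw deg',np.degrees(np.arctan2(d[1],d[0])).round(2),'mean',P.mean(0).round(4),np.ptp(np.percentile(pr,[3,97])).round(4),np.ptp(np.percentile(pl,[1,99])).round(4))
im,T=pickle.load(open('side0.pkl','rb'))
a=cv2.resize(im['color'][255:305,165:225,::-1],None,fx=6,fy=6,interpolation=cv2.INTER_CUBIC)
b=cv2.resize(im['color'][145:195,305:365,::-1],None,fx=6,fy=6,interpolation=cv2.INTER_CUBIC)
cv2.imwrite('pics/crop0.png',np.hstack([a,b]))
im,T=pickle.load(open('top0.pkl','rb'))
W=cloud(im,T)
# end plates top
m=(np.abs(W[...,2]-0.158)<0.012)&(np.hypot(W[...,0]-.657,W[...,1]+.037)<.14)
c=im['color'].astype(int); br=m&(c[...,0]>c[...,2]+40)
P=W[br]
for s in (1,-1):
    Q=P[(P[:,1]+.037)*s>0.06]; q=Q[:,:2]-Q[:,:2].mean(0); V=np.linalg.svd(q)[2]; d=V[0]*np.sign(V[0,0]); print('plate',s,len(Q),Q.mean(0).round(4),np.degrees(np.arctan2(d[1],d[0])).round(2),np.percentile(q@d,[1,99]).round(3), cv2.minAreaRect((Q[:,:2]*1000).astype(np.float32)))
x0,y0=220,118
cv2.imwrite('pics/crop1.png',cv2.resize(im['color'][118:192,215:305,::-1],None,fx=8,fy=8,interpolation=cv2.INTER_CUBIC))
```

```text
side L 256 rect 468.2 311.7 108.9 17.8 17.7 pca yaw deg 17.73 mean [0.4662 0.3127 0.0693] 0.0161 0.1072
side R 245 rect 451.2 -288.8 33.6 113.9 78.9 pca yaw deg -11.33 mean [ 0.4479 -0.285   0.0695] 0.0283 0.11
top L 159 rect 469.7 310.7 109.9 19.2 18.1 pca yaw deg 18.42 mean [0.4694 0.31   0.0696] 0.0178 0.1087
top R 246 rect 452.8 -290.4 28.6 110.4 77.9 pca yaw deg -11.57 mean [ 0.4513 -0.2894  0.0693] 0.0269 0.1084
plate 1 260 [0.6705 0.0543 0.1575] -9.35 [-0.075  0.078] ((672.8629150390625, 54.29521942138672), (21.44333839416504, 156.51527404785156), 80.3030014038086)
plate -1 259 [ 0.6433 -0.1232  0.1573] -9.11 [-0.076  0.077] ((644.833984375, -124.12744140625), (21.294532775878906, 156.34921264648438), 80.85594177246094)
```

View pics/crop0.png

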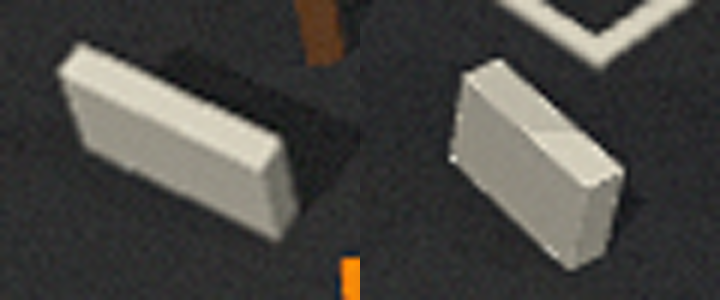

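View pics/crop1.png

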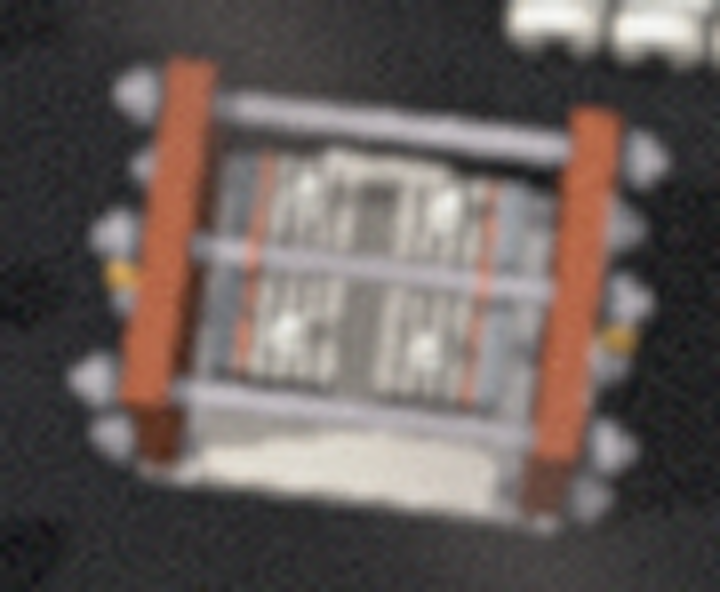

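The left block is about 18 mm thick (side view 17.8, top view 19.2) and the right one about 28 mm, so the left grey block is the target. Next I'll locate the gap and tighten the frame pose.

Run:
```python
from h import *
import pickle
yaw=np.radians(-9.15); o=np.array([0.6588,-0.0349,0])
R=np.array([[np.cos(yaw),-np.sin(yaw),0],[np.sin(yaw),np.cos(yaw),0],[0,0,1]])
for n in ['top','side']:
    im,T=pickle.load(open(f'{n}0.pkl','rb')); W=(cloud(im,T)-o)@R
    inn=(np.abs(W[...,1])<0.078)&(np.abs(W[...,0])<0.08)
    pt=inn&(np.abs(W[...,2]-0.122)<0.006)&(np.abs(W[...,0])<0.055)
    print(n,'pack tops y extents')
    for xc in (-.04,-.03,-.02,-.01,.01,.02,.03,.04):
        y=np.sort(W[pt&(np.abs(W[...,0]-xc)<0.005)][:,1]); 
        if len(y)<4: continue
        # gap : points at lower depth near centre
        low=W[inn&(np.abs(W[...,0]-xc)<0.005)&(W[...,2]<0.1)&(np.abs(W[...,1])<.03)]
        g=y[np.abs(y)<0.04]; d=np.diff(g); k=np.argmax(d) if len(d) else 0
        print(xc,y.min().round(4),y.max().round(4),'hole',g[k:k+2].round(4),'low y',np.sort(low[:,1]).round(4)[[0,-1]] if len(low) else '',len(low))
    # floor lip
    fl=inn&(np.abs(W[...,2]-0.048)<0.006)&(W[...,0]<-0.052); print('floor lip',fl.sum(),W[fl].min(0).round(3),W[fl].max(0).round(3),W[fl][:,2].mean())
    # upper front rod
    rd=inn&(W[...,2]>0.13)&(W[...,2]<.146)&(np.abs(W[...,0]+.066)<.012); print('rod',rd.sum(),W[rd].mean(0).round(4),W[rd].max(0).round(4))
    # gap profile in grey
    if n=='top':
        ys=np.linspace(-.03,.03,31)
        for xc in (-.045,-.035,-.028,.012,.02,.035):
            X=np.stack([np.full(31,xc),ys,np.full(31,.122)],-1)@R.T+o
            p=proj(im,T,X); g=cv2.remap(cv2.cvtColor(im['color'],cv2.COLOR_RGB2GRAY),p[:,0].astype(np.float32)[None],p[:,1].astype(np.float32)[None],cv2.INTER_LINEAR)[0]
            print(xc,g.tolist())
```

```text
top pack tops y extents
-0.04 -0.0627 0.067 hole [-0.0092  0.0125] low y [-0.0052  0.0095] 6
-0.03 -0.0613 0.0644 hole [-0.0106  0.0134] low y [-0.0046  0.0111] 13
-0.02 -0.0635 0.0663 hole [-0.0091  0.0155] low y [-0.0068  0.0124] 16
-0.01 -0.0625 0.0672 hole [-0.0087  0.0135] low y [-0.0058  0.0101] 14
0.01 -0.0629 0.0668 hole [-0.0087  0.0124] low y [-0.0065  0.0124] 14
0.02 -0.0623 0.0676 hole [-0.0113  0.0135] low y [-0.0018  0.0094] 4
0.03 -0.061 0.0665 hole [-0.0097  0.0145] low y [0.0004 0.0118] 4
0.04 -0.0636 0.0677 hole [-0.0089  0.0125] low y [-0.0066  0.0125] 20
floor lip 248 [-0.08  -0.067  0.042] [-0.053  0.07   0.054] 0.047809193893568865
rod 149 [-0.0668 -0.      0.1406] [-0.0601  0.0765  0.1457]
-0.045 [156, 146, 151, 162, 165, 166, 163, 164, 173, 176, 174, 163, 148, 139, 131, 130, 129, 129, 132, 137, 149, 163, 174, 180, 168, 161, 164, 168, 173, 166, 158]
-0.035 [201, 199, 197, 194, 187, 172, 163, 164, 170, 177, 172, 163, 148, 136, 130, 128, 130, 129, 125, 131, 140, 156, 169, 170, 164, 150, 152, 159, 173, 185, 193]
-0.028 [212, 220, 217, 209, 195, 176, 156, 163, 171,
[... 549 characters left out ...]
, 137, 142, 133, 128, 132, 141, 153, 166, 180]
side pack tops y extents
-0.04 -0.0775 0.067 hole [-0.0061  0.0135] low y [-0.0093  0.0065] 23
-0.03 -0.0773 0.0663 hole [-0.0054  0.0169] low y [-0.0095  0.0027] 19
-0.02 -0.0779 0.0649 hole [-0.0066  0.0145] low y [-0.0086 -0.0044] 13
-0.01 -0.0778 0.0641 hole [-0.0066  0.0144] low y [-0.0085 -0.0061] 4
0.02 -0.0556 0.0655 hole [-0.0076  0.0146] low y [-0.0083 -0.0059] 7
0.03 -0.0779 0.0645 hole [-0.0067  0.0149] low y [-0.0076 -0.0072] 2
0.04 -0.0773 0.0674 hole [-0.0064  0.0142] low y [-0.0055 -0.0055] 1
floor lip 276 [-0.08  -0.078  0.045] [-0.052  0.072  0.054] 0.04863285553629143
rod 177 [-0.07    0.0007  0.1403] [-0.0581  0.0761  0.1456]
```

Viewing from above, the gap is near frame y ≈ +2 mm. I'll write a move-planning helper and read the wrist camera's mount.

```bash
cat >> h.py <<'E'
from scipy.spatial.transform import Rotation as Ro
def fr(yaw_deg,o):
    y=np.radians(yaw_deg); return np.array([[np.cos(y),-np.sin(y),0],[np.sin(y),np.cos(y),0],[0,0,1.]]),np.array(o,float)
def toolR(yaw_deg,lean_deg,sgn=-1):
    y=np.radians(yaw_deg); l=np.radians(lean_deg)
    d=np.array([np.cos(y),np.sin(y),0]); n=np.array([-np.sin(y),np.cos(y),0])
    z=d*np.sin(l)+np.array([0,0,-np.cos(l)]); x=sgn*n; return np.stack([x,np.cross(z,x),z],1)
def rel(R0,p0,R1,p1):
    return (R0.T@(np.array(p1)-p0)*1000).round(1), np.degrees(Ro.from_matrix(R0.T@R1).as_rotvec()).round(2)
def now():
    s=arm.sense(); return Ro.from_matrix(np.array(s['orientation'])).as_matrix(),np.array(s['eef_pos']),s
E
python3 - <<'E'
from h import *
im=arm.get_image('wrist'); print(np.round(im['mount'],3),im['fov_y'])
R,p,s=now()
print(rel(R,p,toolR(-9.15,0),[.45,-.40,.33]),rel(R,p,toolR(-9.15,0),[.53,-.03,.36]))
E
```

```text
[[ 1.    -0.001 -0.001 -0.   ]
 [-0.001 -0.966 -0.26  -0.075]
 [-0.001  0.26  -0.966 -0.168]
 [ 0.     0.     0.     1.   ]] 70.77042000089162
(array([-128.8, -301.4, -113.5]), array([-0.  ,  0.  , 27.47])) (array([-454.9, -493.7, -143.5]), array([-0.  ,  0.  , 27.47]))
```

Call:
arm_command --commands '[-129,-301,-114,0,0,27.5,0,-129,-301,-114,0,0,27.5,0,-129,-301,-114,0,0,27.5,0,-129,-301,-114,0,0,27.5,0,-129,-301,-114,0,0,27.5,0,-129,-301,-114,0,0,27.5,0,-129,-301,-114,0,0,27.5,0,-129,-301,-114,0,0,27.5,0,-455,-494,-144,0,0,27.5,0,-455,-494,-144,0,0,27.5,0]' --force 40

```text
time: 2.28
eef_pos: [0.461, -0.3261, 0.3339]
orientation: [[-0.159, -0.987, 0.001], [-0.987, 0.159, -0.001], [0.001, -0.002, -1.0]]
force: [0.9, 0.6, -0.8]
grip_width: 0.0941
```

Run:
```python
from h import *
R,p,s=now(); print(p.round(3),R.round(3).tolist(),s['joint_pos'].round(2) if hasattr(s['joint_pos'],'round') else s['joint_pos'])
print(rel(R,p,toolR(-9.15,0),[.55,-.03,.37]))
```

```text
[ 0.461 -0.326  0.334] [[-0.159, -0.987, 0.001], [-0.987, 0.159, -0.001], [0.001, -0.002, -1.0]] [ 0.46  0.39  0.15  1.6  -0.06  1.15 -1.1 ]
(array([-306.5,  -40.9,  -36.2]), array([-0.09, -0.03,  0.01]))
```

Call:
arm_command --commands '[-306,-41,-36,0,0,0,0,-306,-41,-36,0,0,0,0,-306,-41,-36,0,0,0,0,-306,-41,-36,0,0,0,0,-306,-41,-36,0,0,0,0,-306,-41,-36,0,0,0,0,-306,-41,-36,0,0,0,0,-306,-41,-36,0,0,0,0,-306,-41,-36,0,0,0,0,-306,-41,-36,0,0,0,0]'

```text
time: 3.12
eef_pos: [0.5487, -0.0312, 0.3694]
orientation: [[-0.157, -0.988, 0.0], [-0.988, 0.157, -0.0], [0.0, -0.0, -1.0]]
force: [-0.5, -0.5, 0.2]
grip_width: 0.0946
```

Run:
```python
from h import *
import pickle
R,p,s=now(); im=arm.get_image('wrist'); T=cam_pose(im,s); pickle.dump((im,T),open('w1.pkl','wb')); save('pics/w1.png',im,1.5)
print(p.round(3),s['joint_pos'].round(2),s['time'])
g=[round(x,3) for x in s['force']];print(g)
W=cloud(im,T); print(np.nanmin(W.reshape(-1,3),0),np.nanmax(W.reshape(-1,3),0))
c=im['color'].astype(int); br=(np.abs(W[...,2]-.158)<.008)&(c[...,0]>c[...,2]+40)
P=W[br]
for s_ in (1,-1):
    Q=P[(P[:,1]+.035)*s_>.05]; q=Q[:,:2]-Q[:,:2].mean(0); V=np.linalg.svd(q)[2]; d=V[0]*np.sign(V[0,0]); print(len(Q),Q.mean(0).round(4),np.degrees(np.arctan2(d[1],d[0])).round(2),cv2.minAreaRect((Q[:,:2]*1000).astype(np.float32)))
for l in ['mouth','rod','frame','stop','floor']:
    for d in arm.mark_of(im,l)[:1]:
        print(l,round(d['conf'],2),(T[:3,:3]@np.array(d['at'])+T[:3,3]).round(4))
```

```text
[ 0.549 -0.031  0.369] [-0.03  0.34  0.05  1.57 -0.02  1.23 -1.7 ] 3.1167
[np.float64(-0.522), np.float64(-0.46), np.float64(0.183)]
[ 0.03880804 -0.56662762 -0.00426666] [0.86600127 0.55472563 0.49580551]
2576 [0.6756 0.0957 0.1586] -85.08 ((703.7694702148438, 152.61912536621094), (247.1439208984375, 156.34669494628906), 72.4966812133789)
1965 [ 0.649  -0.1228  0.1578] -9.03 ((644.78369140625, -123.53372192382812), (21.83768653869629, 155.88189697265625), 80.8590316772461)
rod 0.89 [ 0.5925 -0.0264  0.1338]
frame 0.93 [ 0.6579 -0.032  -0.0034]
```

View pics/w1.png

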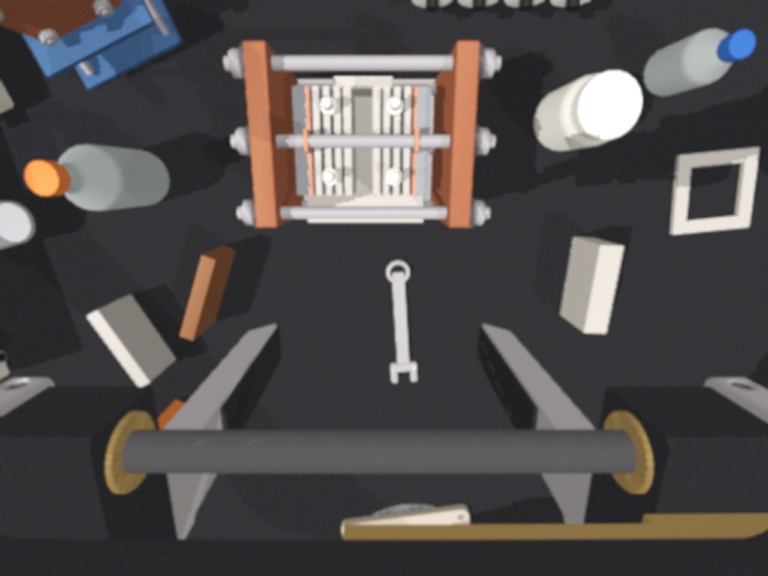

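The wrist picture shows the frame centred at about (362,135), with the dark gap between the half packs at column ≈367. The thin spacer is at (130,340) and the thick one at (592,285). I'll refine all three from this view.

Run:
```python
from h import *
import pickle
im,T=pickle.load(open('w1.pkl','rb')); W=cloud(im,T); c=im['color'].astype(int)
u,v=np.meshgrid(np.arange(512),np.arange(384))
br=(np.abs(W[...,2]-.158)<.006)&(c[...,0]>c[...,2]+40)
ctr=[]
for s_ in (1,-1):
    Q=W[br&(np.abs((W[...,1]+.035)*s_-.09)<.03)&(W[...,0]>.55)&(W[...,0]<.77)]
    r=cv2.minAreaRect((Q[:,:2]*1000).astype(np.float32)); ctr.append(r[0]); q=Q[:,:2]-Q[:,:2].mean(0); d=np.linalg.svd(q)[2][0]; print(r,np.degrees(np.arctan(d[1]/d[0])),Q.mean(0))
ctr=np.array(ctr); dd=ctr[0]-ctr[1]; print('ctr',ctr.mean(0),'yaw from plates',-np.degrees(np.arctan2(dd[0],dd[1])),np.hypot(*dd))
Rf,o=fr(-9.1,[*ctr.mean(0)/1000,0])
F=(W-o)@Rf
inn=(np.abs(F[...,1])<.075)
rd=inn&(F[...,2]>.130)&(F[...,2]<.146)
for xc in(-.066,0,.066):
    Q=F[rd&(np.abs(F[...,0]-xc)<.012)&(np.abs(F[...,1])<.06)&(F[...,2]>.139)]; print('rod',xc,len(Q),Q[:,0].mean().round(4),Q[:,2].max().round(4))
pt=inn&(np.abs(F[...,2]-.122)<.006)
for xc in np.arange(-.045,.05,.01):
    y=np.sort(F[pt&(np.abs(F[...,0]-xc)<.005)][:,1]); g=y[np.abs(y)<.04]
    if len(g)<4: continue
    k=np.argmax(np.diff(g)); low=F[inn&(np.abs(F[...,0]-xc)<.005)&(F[...,2]<.09)&(np.abs(F[...,1])<.03)]
    print(round(xc,3),y[[0,-1]].round(4),'hole',g[k:k+2].round(4),'low',low[:,1].min().round(4) if len(low) else '',low[:,1].max().round(4) if len(low) else '')
    ys=np.linspace(-.02,.024,23); X=np.stack([np.full(23,xc),ys,np.full(23,.122)],-1)@Rf.T+o
    p=proj(im,T,X); print(cv2.remap(cv2.cvtColor(im['color'],cv2.COLOR_RGB2GRAY),p[:,0].astype(np.float32)[None],p[:,1].astype(np.float32)[None],cv2.INTER_LINEAR)[0].tolist())
for nm,cc in (('L',(.468,.311)),('R',(.452,-.289))):
    Q=W[(np.hypot(W[...,0]-cc[0],W[...,1]-cc[1])<.075)&(np.abs(W[...,2]-.07)<.006)&(c.max(-1)-c.min(-1)<40)]
    q=Q[:,:2]-Q[:,:2].mean(0); d=np.linalg.svd(q)[2][0]; print(nm,len(Q),cv2.minAreaRect((Q[:,:2]*1000).astype(np.float32)),Q.mean(0).round(4),np.degrees(np.arctan(d[1]/d[0])))
```

```text
((672.9376831054688, 54.84480667114258), (20.96034812927246, 155.634521484375), 81.30827331542969) -8.842576447950094 [0.67679411 0.05355735 0.15777697]
((644.8751220703125, -122.96199035644531), (20.580528259277344, 155.87779235839844), 80.8990249633789) -9.025733533941626 [ 0.64898979 -0.12290276  0.15794958]
ctr [658.90640259 -34.05859184] yaw from plates -8.968792053883893 180.00767872805235
rod -0.066 604 -0.066 0.1447
rod 0 718 -0.0003 0.1458
rod 0.066 780 0.0656 0.1443
-0.045 [-0.0639  0.0666] hole [-0.0099  0.0125] low -0.0073 0.0121
[221, 170, 182, 227, 236, 230, 197, 181, 184, 188, 189, 189, 188, 186, 167, 145, 191, 231, 235, 219, 161, 187, 230]
-0.035 [-0.0635  0.0663] hole [-0.0099  0.0123] low -0.0073 0.0121
[220, 169, 180, 227, 237, 231, 198, 174, 170, 170, 169, 170, 175, 176, 157, 144, 194, 231, 237, 228, 166, 150, 188]
-0.025 [-0.0633  0.0675] hole [-0.0099  0.0121] low -0.0074 0.0121
[210, 161, 168, 215, 230, 231, 199, 174, 171, 171, 171, 170, 171, 167, 148, 136, 165, 190, 192, 181, 132, 151, 193]
-0.015 [-0.0629  0.0667] hole [-0.0099  0.0121] low -0.0074 0.0121
[22
[... 797 characters left out ...]
, 235, 240, 233, 179, 184, 229]
0.035 [-0.064   0.0671] hole [-0.01    0.0126] low -0.0075 0.0122
[222, 165, 180, 231, 240, 234, 199, 177, 174, 173, 174, 173, 173, 172, 153, 131, 178, 200, 195, 186, 133, 144, 189]
0.045 [-0.0637  0.0666] hole [-0.01    0.0125] low -0.0075 0.0122
[223, 170, 182, 222, 232, 230, 170, 122, 117, 117, 117, 116, 116, 116, 116, 128, 188, 233, 239, 232, 178, 189, 233]
L 612 ((469.69427490234375, 310.5552673339844), (108.74173736572266, 20.057079315185547), 17.443735122680664) [0.4713 0.3093 0.0692] 17.34593275207361
R 950 ((453.0609436035156, -288.5627136230469), (27.590547561645508, 110.0526123046875), 78.55216979980469) [ 0.4556 -0.288   0.0698] -11.565630591865434
```

Run:
```python
from h import *
R,p,s=now(); Rt=toolR(17.7,35)
print(rel(R,p,Rt,[.4408,.3014,.20]))
```

```text
(array([-313.3,  160.4,  169.3]), array([ 34.35,  -8.28, -26.17]))
```

Call:
arm_command --commands '[-313,160,169,34.3,-8.3,-26.2,0,-313,160,169,34.3,-8.3,-26.2,0,-313,160,169,34.3,-8.3,-26.2,0,-313,160,169,34.3,-8.3,-26.2,0,-313,160,169,34.3,-8.3,-26.2,0,-313,160,169,34.3,-8.3,-26.2,0,-313,160,169,34.3,-8.3,-26.2,0,-313,160,169,34.3,-8.3,-26.2,0,-313,160,169,34.3,-8.3,-26.2,0,-313,160,169,34.3,-8.3,-26.2,0]'

```text
time: 4.25
eef_pos: [0.4866, 0.1611, 0.272]
orientation: [[0.275, -0.817, 0.507], [-0.961, -0.242, 0.131], [0.016, -0.523, -0.852]]
force: [0.7, 0.1, -0.4]
grip_width: 0.094
```

Run:
```python
from h import *
import pickle
R,p,s=now(); Rt=toolR(17.7,35)
im=arm.get_image('wrist'); T=cam_pose(im,s); pickle.dump((im,T),open('w2.pkl','wb')); save('pics/w2.png',im,1.5)
print(p.round(4),s['joint_pos'].round(2),R[:,2].round(3),Rt[:,2].round(3)); print(rel(R,p,Rt,[.4408,.3014,.0414]))
W=cloud(im,T);c=im['color'].astype(int)
Q=W[(np.hypot(W[...,0]-.47,W[...,1]-.3106)<.075)&(np.abs(W[...,2]-.07)<.005)&(c.max(-1)-c.min(-1)<40)]
q=Q[:,:2]-Q[:,:2].mean(0); d=np.linalg.svd(q)[2][0]; print(len(Q),cv2.minAreaRect((Q[:,:2]*1000).astype(np.float32)),Q.mean(0).round(4),np.degrees(np.arctan(d[1]/d[0])))
```

```text
[0.4866 0.1611 0.272 ] [ 0.01  0.19 -0.53  2.32  1.1   0.24 -2.8 ] [ 0.507  0.131 -0.852] [ 0.546  0.174 -0.819]
(array([-151.1,  124.1,  191.7]), array([ 3.48, -1.72, -0.98]))
624 ((485.284423828125, 315.5494384765625), (76.53572845458984, 18.13558578491211), 17.990140914916992) [0.4887 0.3166 0.0697] 15.266476442447459
```

View pics/w2.png

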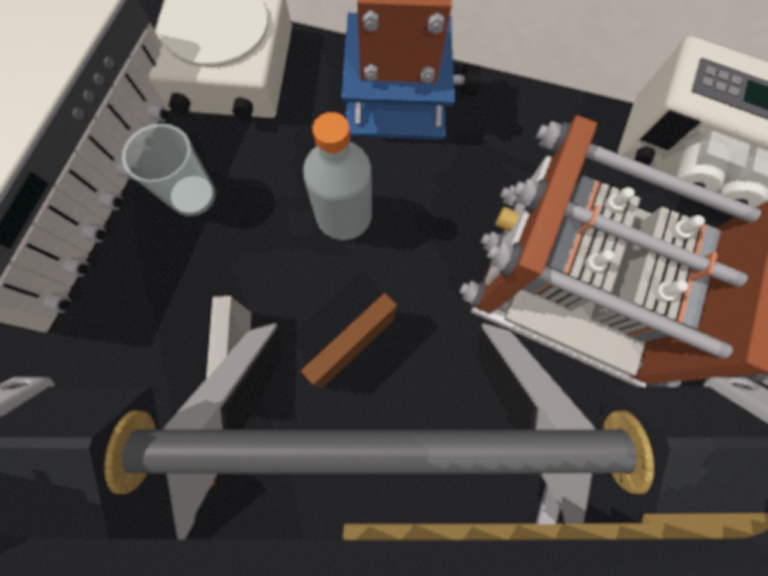

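The arm has drifted into an awkward elbow configuration, with j6, j7 and j4 close to their limits. I'll fit a kinematic model from the poses so far and choose a better configuration.

```bash
cat > kin.py <<'E'
import numpy as np, itertools
from scipy.spatial.transform import Rotation as Ro
def Rz(a): return Ro.from_euler('z',a).as_matrix()
def Ry(a): return Ro.from_euler('y',a).as_matrix()
LO=np.array([-3.06,-.37,-1.25,.18,-1.1,.23,-2.94]);HI=np.array([3.06,2.12,1.32,2.47,4.24,1.98,2.94])
def fk(q,P,sg):
    d0,L1,a1,L2,a2,L3,a3,o7,a0=P
    R=Rz(sg[0]*q[0])@Ry(q[1]); p=np.array([0,0,d0])+Rz(sg[0]*q[0])@np.array([a0,0,0])
    R=R@Rz(sg[1]*q[2]); p=p+R@np.array([a1,0,L1])
    R=R@Ry(q[3]); p=p+R@np.array([a2,0,0]); R=R@Rz(sg[2]*q[4]); p=p+R@np.array([0,0,L2])
    R=R@Ry(q[5]); p=p+R@np.array([a3,0,0])
    R=R@Rz(sg[3]*q[6]+o7); p=p+R@np.array([0,0,L3])
    return R,p
E
python3 - <<'E'
from h import *; from kin import *
from scipy.optimize import least_squares
R,p,s=now(); print(np.round(s['joint_pos'],4).tolist())
D=[([1.185,.6285,.038,1.5175,-.027,.996,-.02],[.204,-.6165,.216],[[.314,-.949,-.001],[-.949,-.314,.002],[-.002,0,-1]]),
([.46,.39,.15,1.6,-.06,1.15,-1.1],[.461,-.3261,.3339],[[-0.159,-0.987,0.001],[-0.987,0.159,-0.001],[0.001,-0.002,-1.0]]),
([-.03,.34,.05,1.57,-.02,1.23,-1.7],[.5487,-.0312,.3694],[[-0.157,-0.988,0],[-0.988,0.157,0],[0,0,-1.]]),
(s['joint_pos'],p,R)]
best=None
for sg in itertools.product([1,-1],repeat=4):
  for o7 in (0,np.pi/2,np.pi,-np.pi/2):
    def f(P):
        r=[]
        for q,pp,RR in D:
            a,b=fk(q,P,sg); w=1 if q is D[3][0] or q is D[0][0] else .3
            r+=list(w*(b-pp)*3)+list(w*(a-np.array(RR)).ravel()*.5)
        return r
    S=least_squares(f,[.35,.5,0,.4,0,.2,0,o7,0])
    if best is None or S.cost<best[0]: best=(S.cost,sg,S.x); print(S.cost,sg,S.x.round(4))
np.save('kin.npy',np.array(list(best[1])+list(best[2])))
for q,pp,RR in D:
    a,b=fk(q,best[2],best[1]); print((b-pp).round(4),np.abs(a-RR).max().round(4))
E
```

```text
[0.0116, 0.1877, -0.5412, 2.3231, 1.1079, 0.2415, -2.81]
0.4983040416669004 (1, 1, 1, 1) [-31.9767 -13.5259  15.1371 -17.0472 -14.3057 -30.7631   2.1788  -0.507
   3.9113]
0.4983040416668641 (1, 1, 1, 1) [-31.9767 -13.5259  15.1371 -17.0472 -14.3057 -30.7631   2.1788  -0.507
   3.9113]
0.4983040416668599 (1, 1, 1, 1) [-31.9767 -13.5259  15.1371 -17.0472 -14.3057 -30.7631   2.1788  -0.507
   3.9113]
0.46196209401635724 (1, -1, 1, 1) [ 6.3116 -2.9085  0.7544  1.1263  0.294   2.4233 -3.5478 -0.1793 -3.717 ]
0.22658585703662848 (-1, 1, -1, -1) [-1.2648  0.2263  0.5541 -0.347  -0.4614 -1.0486  0.095   2.8346  0.2002]
0.22658585701098002 (-1, 1, -1, -1) [-1.2648  0.2263  0.5541 -0.347  -0.4614 -1.0486  0.095   2.8346  0.2002]
0.2265858569968188 (-1, 1, -1, -1) [-1.2648  0.2263  0.5541 -0.347  -0.4614 -1.0486  0.095   2.8346  0.2002]
0.0018882353844739178 (-1, -1, -1, -1) [ 2.4981  1.2607 -0.8386  1.4741  0.9457  2.2002 -0.0652 -3.1407 -0.2024]
0.0018882353844739087 (-1, -1, -1, -1) [ 2.4981  1.2607 -0.8386  1.4741  0.9457  2.2002 -0.0652  3.1425 -0.2024]
0.001888235384473851 (-1, -1, -1, -1) [ 2.4981  1.2607 -0.8386  1.4741  0.9457  2.2002 -0.0652  3.1425 -0.2024]
[ 0.0137  0.0055 -0.0003] 0.0021
[-0.0305 -0.0075 -0.0118] 0.0065
[0.0241 0.0176 0.0149] 0.0037
[-0.0001  0.0003  0.0001] 0.0008
```

Run:
```python
from h import *; from kin import *
from scipy.optimize import least_squares
R,p,s=now()
D=[([1.185,.6285,.038,1.5175,-.027,.996,-.02],[.204,-.6165,.216]),
([.46,.39,.15,1.6,-.06,1.15,-1.1],[.461,-.3261,.3339]),
([-.03,.34,.05,1.57,-.02,1.23,-1.7],[.5487,-.0312,.3694]),
(s['joint_pos'],p)]
sg=(-1,-1,-1,-1)
for reg in (0.003,.03):
  for zero in ([],[8],[2,4,8],[2,4,6,8]):
    def f(P):
        P=P.copy(); P[zero]=0
        r=[]
        for i,(q,pp) in enumerate(D):
            a,b=fk(q,P,sg); r+=list((b-pp)/(.001 if i in(0,3) else .005))
        r+=[reg*P[i]/.001 for i in(2,4,6,8)]
        return r
    S=least_squares(f,[.35,.5,0,.4,0,.2,0,np.pi,0]); P=S.x.copy();P[zero]=0; print(reg,zero,S.cost.round(3),P.round(4), [ (np.abs(fk(q,P,sg)[1]-pp).max()*1000).round(1) for q,pp in D])
```

```text
0.003 [] 147.285 [ 3.0335  1.4305 -1.0414  1.7455  1.1761  2.6511 -0.0838 -4.0655 -0.2592] [np.float64(10.2), np.float64(41.3), np.float64(31.5), np.float64(0.2)]
0.003 [8] 324.09 [ 1.5093  0.7963 -0.4269  0.8974  0.529   1.255  -0.0591  5.8221  0.    ] [np.float64(19.8), np.float64(26.8), np.float64(46.1), np.float64(0.3)]
0.003 [2, 4, 8] 477.036 [ 0.3156  0.5862  0.      0.3961  0.      0.3573  0.0283 14.5469  0.    ] [np.float64(27.4), np.float64(30.0), np.float64(29.9), np.float64(1.8)]
0.003 [2, 4, 6, 8] 731.226 [0.3033 0.591  0.     0.3592 0.     0.3771 0.     0.4218 0.    ] [np.float64(27.6), np.float64(32.3), np.float64(30.1), np.float64(18.6)]
0.03 [] 357.903 [ 0.9143  0.724  -0.1411  0.7138  0.2627  0.7601  0.0417  0.0489 -0.0789] [np.float64(20.7), np.float64(15.2), np.float64(29.3), np.float64(0.9)]
0.03 [8] 387.045 [ 0.7512  0.6069 -0.0891  0.5811  0.1973  0.5974  0.0183 -8.4072  0.    ] [np.float64(22.6), np.float64(26.3), np.float64(34.9), np.float64(0.4)]
0.03 [2, 4, 8] 477.392 [0.3156 0.5862 0.     0.3961 0.     0.3574 0.0282 6.3677 0.    ] [np.float64(27.4), np.float64(30.0), np.float64(29.9), np.float64(1.8)]
0.03 [2, 4, 6, 8] 731.226 [0.3033 0.591  0.     0.3592 0.     0.3771 0.     0.4218 0.    ] [np.float64(27.6), np.float64(32.3), np.float64(30.1), np.float64(18.6)]
```

```bash
cat > kin.py <<'E'
import numpy as np
from scipy.spatial.transform import Rotation as Ro
def Rz(a): return Ro.from_euler('z',a).as_matrix()
def Ry(a): return Ro.from_euler('y',a).as_matrix()
LO=np.array([-3.06,-.37,-1.25,.18,-1.1,.23,-2.94]);HI=np.array([3.06,2.12,1.32,2.47,4.24,1.98,2.94])
# P: d0,L1,L2,L3, a1,a2,a3, b1,b2,b3
def fk(q,P):
    d0,L1,L2,L3,a1,a2,a3,b1,b2,b3=P
    R=Rz(-q[0])@Ry(q[1])@Rz(-q[2]); p=np.array([0,0,d0])+R@np.array([a1,b1,L1])
    R=R@Ry(q[3])@Rz(-q[4]); p=p+R@np.array([a2,b2,L2])
    R=R@Ry(q[5]); p=p+R@np.array([a3,b3,0])
    R=R@Rz(-q[6]+np.pi); p=p+R@np.array([0,0,L3])
    return R,p
E
python3 - <<'E'
from h import *; from kin import *
from scipy.optimize import least_squares
R,p,s=now()
D=[([1.185,.6285,.038,1.5175,-.027,.996,-.02],[.204,-.6165,.216]),
([.46,.39,.15,1.6,-.06,1.15,-1.1],[.461,-.3261,.3339]),
([-.03,.34,.05,1.57,-.02,1.23,-1.7],[.5487,-.0312,.3694]),
(s['joint_pos'],p)]
for reg in (0.01,.03,.1):
    def f(P):
        r=[]
        for i,(q,pp) in enumerate(D):
            a,b=fk(q,P); r+=list((b-pp)/(.001 if i in(0,3) else .004))
        return r+list(reg*P[4:]/.001)
    S=least_squares(f,[.35,.5,.4,.2]+[0]*6); P=S.x; print(reg,S.cost.round(3),P.round(4), [ (np.abs(fk(q,P)[1]-pp).max()*1000).round(1) for q,pp in D])
    if reg==.03: np.save('kin.npy',P)
E
```

```text
0.01 0.09 [ 0.3361  0.5544  0.3838  0.3556 -0.0033  0.0082 -0.0081 -0.0273 -0.0006
 -0.0006] [np.float64(0.1), np.float64(0.8), np.float64(0.6), np.float64(0.0)]
0.03 0.366 [ 0.3298  0.5568  0.3923  0.3475 -0.0073  0.0098 -0.0039 -0.02   -0.0043
 -0.0043] [np.float64(0.1), np.float64(1.0), np.float64(0.9), np.float64(0.0)]
0.1 2.381 [ 0.3174  0.5584  0.3945  0.3351 -0.0034  0.0073  0.0035 -0.0151 -0.0068
 -0.0068] [np.float64(0.3), np.float64(1.4), np.float64(2.7), np.float64(0.1)]
```

The model now fits within 1 mm. Next is an IK scan for the grasp, insertion and push poses, covering both hand orientations and a range of leans.

```bash
cat >> kin.py <<'E'
from scipy.optimize import least_squares
P0=np.array([0.3361,0.5544,0.3838,0.3556,-0.0033,0.0082,-0.0081,-0.0273,-0.0006,-0.0006])
def ik(Rt,pt,q0,wm=0.0,qref=None):
    mid=(LO+HI)/2; rng=(HI-LO)/2
    def f(q):
        R,p=fk(q,P0); e=Ro.from_matrix(Rt.T@R).as_rotvec()
        u=(q-mid)/rng
        r=list((p-pt)*300)+list(e*100)
        if wm: r+=list(wm*np.maximum(0,np.abs(u)-.8)*10)
        if qref is not None: r+=list(.02*(q-qref))
        return r
    S=least_squares(f,np.clip(q0,LO+.01,HI-.01),bounds=(LO,HI),max_nfev=80); q=S.x; R,p=fk(q,P0)
    return q,np.linalg.norm(p-pt)+.1*np.linalg.norm(Ro.from_matrix(Rt.T@R).as_rotvec()),(1-np.abs((q-mid)/rng)).min()
E
python3 - <<'E'
from h import *; from kin import *
rng=np.random.default_rng(0)
def gl(yaw,g,lean,sgn):
    R=toolR(yaw,lean,sgn); return R,np.array(g)+.008*R[:,2]
Rf,o=fr(-9.0,[.6589,-.0341,0])
poses={'pre':(17.7,[.4364,.3,.2]),'grasp':(17.7,[.4364,.3,.048]),'ins0':(-9,Rf@[-.16,.0015,.10]+o),'ins':(-9,Rf@[-.072,.0015,.097]+o),'push':(-9,Rf@[-.068,.0015,.094]+o)}
for lean in (30,35,40):
  for sgn in (-1,1):
    for k,(y,g) in poses.items():
        R,pt=gl(y,g,lean,sgn); sols=[]
        for t in range(25):
            q,e,m=ik(R,pt,rng.uniform(LO,HI),wm=.1)
            if e<.002: sols.append((m,q))
        sols.sort(key=lambda a:-a[0]); print(lean,sgn,k,len(sols),[(round(m,2),q.round(2).tolist()) for m,q in sols[:2]])
E
```

```text
30 -1 pre 6 [(np.float64(0.11), [-0.54, 0.39, -0.36, 2.33, 1.64, 0.4, 2.63]), (np.float64(0.11), [-0.54, 0.39, -0.36, 2.33, 1.64, 0.4, 2.63])]
30 -1 grasp 13 [(np.float64(0.04), [-1.31, 0.98, 0.8, 2.42, 3.71, 0.65, 0.38]), (np.float64(0.04), [-1.31, 0.98, 0.8, 2.42, 3.71, 0.65, 0.38])]
30 -1 ins0 0 []
30 -1 ins 10 [(np.float64(0.17), [-0.44, 0.75, 0.54, 2.28, 3.73, 0.4, 0.68]), (np.float64(0.17), [-0.44, 0.75, 0.54, 2.28, 3.73, 0.4, 0.68])]
30 -1 push 15 [(np.float64(0.18), [-0.44, 0.76, 0.55, 2.27, 3.76, 0.4, 0.66]), (np.float64(0.18), [-0.43, 0.75, 0.53, 2.27, 3.73, 0.4, 0.68])]
30 1 pre 17 [(np.float64(0.12), [-0.52, 0.39, -0.39, 2.33, 1.63, 0.4, -0.51]), (np.float64(0.12), [-0.52, 0.39, -0.39, 2.33, 1.63, 0.4, -0.51])]
30 1 grasp 13 [(np.float64(0.04), [-1.09, 0.84, 0.42, 2.42, 3.21, 0.53, -2.21]), (np.float64(0.04), [-1.03, 0.81, 0.33, 2.42, 3.08, 0.52, -2.06])]
30 1 ins0 0 []
30 1 ins 11 [(np.float64(0.17), [-0.42, 0.74, 0.51, 2.28, 3.69, 0.38, -2.41]), (np.float64(0.17), [-0.42, 0.74, 0.51, 2.28, 3.69, 0.38, -2.41])]
30 1 push 17 [(np.float64(0.18), [-0.41, 0.75, 0.5, 2.27, 3.
[... 1224 characters left out ...]
0.76, 2.42, 3.57, 0.79, 0.71]), (np.float64(0.05), [-0.45, 0.82, 0.51, 2.42, 3.34, 0.71, 1.01])]
40 -1 push 13 [(np.float64(0.05), [-0.58, 0.92, 0.74, 2.41, 3.56, 0.79, 0.73]), (np.float64(0.05), [-0.6, 0.93, 0.78, 2.41, 3.59, 0.8, 0.69])]
40 1 pre 18 [(np.float64(0.0), [-1.45, 0.59, 0.84, 2.47, 3.38, 0.4, -2.36]), (np.float64(0.0), [-1.43, 0.58, 0.81, 2.47, 3.32, 0.39, -2.3])]
40 1 grasp 0 []
40 1 ins0 0 []
40 1 ins 12 [(np.float64(0.05), [-0.56, 0.89, 0.7, 2.42, 3.51, 0.77, -2.35]), (np.float64(0.05), [-0.56, 0.89, 0.7, 2.42, 3.51, 0.77, -2.35])]
40 1 push 16 [(np.float64(0.05), [-0.55, 0.89, 0.69, 2.41, 3.51, 0.77, -2.35]), (np.float64(0.05), [-0.55, 0.89, 0.69, 2.41, 3.51, 0.77, -2.35])]
```

Run:
```python
from h import *; from kin import *
rng=np.random.default_rng(1)
def gl(yaw,g,lean,sgn):
    R=toolR(yaw,lean,sgn); return R,np.array(g)+.008*R[:,2]
Rf,o=fr(-9.0,[.6589,-.0341,0])
print('non-flip margins (q5 in -1.1..1.2)')
for k,y,g in [('grasp15',17.7,np.array([.4697,.3106,.045])-.04*np.array([np.cos(.309),np.sin(.309),0])),('x-190',-9,Rf@[-.19,0,.12]+o),('x-140',-9,Rf@[-.14,0,.097]+o),('x-110',-9,Rf@[-.11,0,.097]+o),('x-88',-9,Rf@[-.088,0,.097]+o),('x-71',-9,Rf@[-.071,0,.097]+o)]:
  for lean in (0,10,20,25,30,35):
    R,pt=gl(y,g,lean,1); best={}
    for t in range(14):
        q0=rng.uniform(LO,HI); q0[4]=rng.choice([0,.5,1.5,3.5]); q0[6]=rng.uniform(-2.5,2.5)
        q,e,m=ik(R,pt,q0,wm=.1)
        if e<.002:
            b='N' if q[4]<1.2 else('M' if q[4]<2.5 else 'F')
            if b not in best or best[b][0]<m: best[b]=(m,q.round(2).tolist())
    print(k,lean,{b:(round(v[0],2),v[1]) for b,v in best.items()})
```

```text
non-flip margins (q5 in -1.1..1.2)
grasp15 0 {'N': (np.float64(0.29), [-0.11, 0.89, -0.87, 2.0, 1.01, 0.78, 0.27])}
grasp15 10 {'M': (np.float64(0.28), [-0.23, 0.8, -0.71, 2.15, 1.34, 0.57, -0.1]), 'N': (np.float64(0.0), [-0.97, 0.76, 0.4, 2.15, -1.1, 0.23, 2.26])}
grasp15 20 {'M': (np.float64(0.15), [-0.53, 0.73, -0.33, 2.3, 2.04, 0.4, -0.88])}
grasp15 25 {'M': (np.float64(0.09), [-0.47, 0.77, -0.46, 2.37, 2.17, 0.61, -1.02]), 'F': (np.float64(0.09), [-1.08, 0.81, 0.45, 2.37, 3.42, 0.39, -2.38])}
grasp15 30 {'F': (np.float64(0.03), [-1.16, 0.87, 0.51, 2.43, 3.34, 0.56, -2.35]), 'M': (np.float64(0.03), [-0.66, 0.78, -0.23, 2.44, 2.46, 0.66, -1.39])}
grasp15 35 {}
x-190 0 {'N': (np.float64(0.32), [0.27, 0.58, -0.45, 2.1, 0.46, 0.56, 0.89])}
x-190 10 {'N': (np.float64(0.19), [0.32, 0.55, -0.56, 2.25, 0.98, 0.4, 0.36])}
x-190 20 {'M': (np.float64(0.05), [0.56, 0.65, -0.99, 2.41, 1.65, 0.67, -0.36])}
x-190 25 {}
x-190 30 {}
x-190 35 {}
x-140 0 {'N': (np.float64(0.36), [0.14, 0.65, -0.26, 1.98, 0.3, 0.55, 1.09])}
x-140 10 {'N': (np.float64(0.2), [0.28, 0.63, -0.49, 2.15, 0.94, 0.41, 0.44]
[... 1673 characters left out ...]
.58, 0.61, -2.35]), 'M': (np.float64(0.07), [0.39, 0.76, -0.73, 2.4, 2.27, 0.79, -0.85])}
x-71 0 {'N': (np.float64(0.55), [0.27, 0.74, -0.45, 1.8, 0.46, 0.71, 0.98])}
x-71 10 {'N': (np.float64(0.4), [0.39, 0.73, -0.65, 1.97, 0.93, 0.58, 0.53])}
x-71 20 {'M': (np.float64(0.3), [0.46, 0.74, -0.77, 2.13, 1.51, 0.57, -0.04])}
x-71 25 {'M': (np.float64(0.23), [0.3, 0.68, -0.53, 2.21, 1.87, 0.43, -0.44])}
x-71 30 {'M': (np.float64(0.17), [0.11, 0.66, -0.26, 2.28, 2.41, 0.4, -1.02]), 'F': (np.float64(0.17), [-0.41, 0.74, 0.51, 2.28, 3.7, 0.38, -2.41])}
x-71 35 {'F': (np.float64(0.11), [-0.27, 0.71, 0.26, 2.35, 3.16, 0.5, -1.87]), 'M': (np.float64(0.1), [0.22, 0.71, -0.44, 2.35, 2.43, 0.63, -1.03])}
```

Leaning 35° out at the bench spacer is not reachable. With the tool turned half round about z, the wrist has room for a lean of about 10° at the grasp and insertion, then 25–30° for the final push. I'll turn the tool in two steps so that j7 unwinds away from its limit.

Run:
```python
from h import *
R,p,s=now(); 
A=toolR(17.7,10,-1)@Ro.from_euler('z',-100,degrees=True).as_matrix()
print(rel(R,p,A,[.46,.20,.27]))
```

```text
(array([-40.5,  13.4,  -5.8]), array([-14.9 , -19.79, -99.55]))
```

Call:
arm_command --commands '[-40,13,-6,-15,-20,-100,0,-40,13,-6,-15,-20,-100,0,-40,13,-6,-15,-20,-100,0,-40,13,-6,-15,-20,-100,0,-40,13,-6,-15,-20,-100,0,-40,13,-6,-15,-20,-100,0,-40,13,-6,-15,-20,-100,0,-40,13,-6,-15,-20,-100,0,-40,13,-6,-15,-20,-100,0,-40,13,-6,-15,-20,-100,0]'

```text
time: 5.13
eef_pos: [0.4623, 0.1945, 0.2698]
orientation: [[0.957, -0.121, 0.262], [-0.166, -0.974, 0.155], [0.237, -0.192, -0.952]]
force: [-0.1, -0.4, -0.0]
grip_width: 0.0938
```

Run:
```python
from h import *
R,p,s=now(); print(p.round(3),s['joint_pos'].round(2),R[:,0].round(2))
y=np.radians(17.7); g=np.array([.4697,.3106,0])-.04*np.array([np.cos(y),np.sin(y),0])
B=toolR(17.7,10,1); t=g+.008*B[:,2]; t[2]=.2; print(t.round(4),rel(R,p,B,t))
```

```text
[0.462 0.195 0.27 ] [ 0.45  0.39 -1.17  2.11  0.67  0.65 -1.28] [ 0.96 -0.17  0.24]
[0.4329 0.2989 0.2   ] (array([-61.9, -84.7,  75. ]), array([   0.61,   -9.9 , -116.25]))
```

Call:
arm_command --commands '[-62,-85,75,0.6,-9.9,-116.2,0,-62,-85,75,0.6,-9.9,-116.2,0,-62,-85,75,0.6,-9.9,-116.2,0,-62,-85,75,0.6,-9.9,-116.2,0,-62,-85,75,0.6,-9.9,-116.2,0,-62,-85,75,0.6,-9.9,-116.2,0,-62,-85,75,0.6,-9.9,-116.2,0,-62,-85,75,0.6,-9.9,-116.2,0,-62,-85,75,0.6,-9.9,-116.2,0,-62,-85,75,0.6,-9.9,-116.2,0]'

```text
time: 5.97
eef_pos: [0.4332, 0.2996, 0.1996]
orientation: [[0.435, 0.883, 0.174], [0.882, -0.457, 0.115], [0.181, 0.103, -0.978]]
force: [-0.5, 1.0, -0.1]
grip_width: 0.094
```

Run:
```python
from h import *
R,p,s=now(); print(p.round(3),s['joint_pos'].round(2),R[:,0].round(2))
y=np.radians(17.7); g=np.array([.4697,.3106,0])-.04*np.array([np.cos(y),np.sin(y),0])
B=toolR(17.7,10,1); t=g+.008*B[:,2]; t[2]=.2; print(t.round(4),rel(R,p,B,t))
```

```text
[0.433 0.3   0.2  ] [ 0.11  0.64 -1.19  2.06  0.97  0.84 -0.52] [0.44 0.88 0.18]
[0.4329 0.2989 0.2   ] (array([-0.7,  0.2, -0.6]), array([  0.22,  -3.73, -44.78]))
```

Call:
arm_command --commands '[-1,0,0,0.2,-3.7,-44.8,0,-1,0,0,0.2,-3.7,-44.8,0,-1,0,0,0.2,-3.7,-44.8,0,-1,0,0,0.2,-3.7,-44.8,0,-1,0,0,0.2,-3.7,-44.8,0,-1,0,0,0.2,-3.7,-44.8,0,-1,0,0,0.2,-3.7,-44.8,0,-1,0,0,0.2,-3.7,-44.8,0,-1,0,0,0.2,-3.7,-44.8,0,-1,0,0,0.2,-3.7,-44.8,0]'

```text
time: 6.8
eef_pos: [0.4328, 0.2995, 0.1999]
orientation: [[-0.298, 0.94, 0.168], [0.954, 0.293, 0.055], [0.003, 0.177, -0.984]]
force: [-0.2, 0.6, -0.8]
grip_width: 0.0942
```

Run:
```python
from h import *
import pickle
R,p,s=now(); print(p.round(4),s['joint_pos'].round(2),R[:,0].round(3),R[:,2].round(3))
im=arm.get_image('wrist'); T=cam_pose(im,s); save('pics/w3.png',im,1.5)
W=cloud(im,T);c=im['color'].astype(int)
Q=W[(np.hypot(W[...,0]-.47,W[...,1]-.3106)<.075)&(np.abs(W[...,2]-.07)<.005)&(c.max(-1)-c.min(-1)<40)]
q=Q[:,:2]-Q[:,:2].mean(0); d=np.linalg.svd(q)[2][0]; print(len(Q),cv2.minAreaRect((Q[:,:2]*1000).astype(np.float32)),Q.mean(0).round(4),np.degrees(np.arctan(d[1]/d[0])))
y=np.radians(17.7); g=np.array([.4697,.3106,.05])-.04*np.array([np.cos(y),np.sin(y),0])
B=toolR(17.7,10,1); t=g+.008*B[:,2]; print(t.round(4),rel(R,p,B,t))
```

```text
[0.4328 0.2995 0.1999] [ 0.07  0.68 -1.22  2.02  0.97  0.95  0.23] [-0.298  0.954  0.003] [ 0.168  0.055 -0.984]
1274 ((469.4217224121094, 310.8125915527344), (109.3663330078125, 17.7506160736084), 18.64951515197754) [0.4648 0.3094 0.0702] 18.158901014970503
[0.4329 0.2989 0.0421] (array([ -1.1, -28. , 155.3]), array([ 0.18, -0.09, -0.36]))
```

View pics/w3.png

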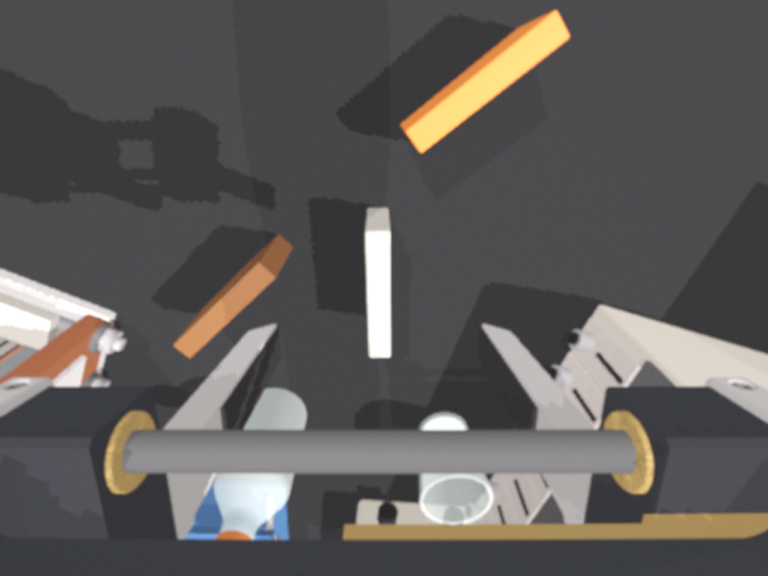

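The picture shows the thin spacer (top face about 17.8 mm × 109 mm, px (378,285)) centred between the open jaws. The brown block at (235,295) and the orange one at (485,80) are clear of the fingers. I'll descend and grip.

Run:
```python
from h import *
R,p,s=now()
y=np.radians(18.2); g=np.array([.4695,.3108,.05])-.04*np.array([np.cos(y),np.sin(y),0])
B=toolR(18.2,10,1); t=g+.008*B[:,2]; print(t.round(4),rel(R,p,B,t))
```

```text
[0.4328 0.2987 0.0421] (array([ -1.3, -28.2, 155.4]), array([ 0.2 , -0.01, -0.83]))
```

Call:
arm_command --commands '[0,-5,30,0,0,-0.8,0,-1,-11,60,0,0,-0.8,0,-1,-17,95,0.2,0,-0.8,0,-1,-22,122,0.2,0,-0.8,0,-1.3,-25,140,0.2,0,-0.8,0,-1.3,-28,155,0.2,0,-0.8,0,-1.3,-28,155,0.2,0,-0.8,0,-1.3,-28,155,0.2,0,-0.8,0,-1.3,-28,155,0.2,0,-0.8,0.9,-1.3,-28,155,0.2,0,-0.8,0.9]' --force 40

```text
time: 7.68
eef_pos: [0.4338, 0.3, 0.044]
orientation: [[-0.313, 0.935, 0.167], [0.95, 0.308, 0.057], [0.001, 0.177, -0.984]]
force: [-1.2, 0.3, -1.0]
grip_width: 0.084
```

Call:
arm_command --commands '[0,0,0,0,0,0,0.9,0,0,0,0,0,0,0.9,0,0,0,0,0,0,0.9,0,0,0,0,0,0,0.9,0,0,0,0,0,0,0.9,0,0,0,0,0,0,0.9,0,0,0,0,0,0,0.9,0,0,0,0,0,0,0.9,0,0,0,0,0,0,0.9,0,0,0,0,0,0,0.9]'

```text
time: 8.52
eef_pos: [0.4331, 0.2995, 0.0427]
orientation: [[-0.313, 0.935, 0.166], [0.95, 0.308, 0.055], [0.001, 0.175, -0.985]]
force: [-1.4, 0.7, -1.5]
grip_width: 0.0178
```

Run:
```python
from h import *
R,p,s=now(); print(s['time'],p.round(4),s['joint_pos'].round(2),R[:,0].round(3),R[:,2].round(3),s['grip_width'],np.round(s['force'],1))
im=arm.get_image('wrist'); save('pics/w4.png',im,1.5)
t=p.copy();t[2]+=.11; print(rel(R,p,toolR(18.2,10,1),t))
```

```text
8.5167 [0.4331 0.2995 0.0427] [-0.1   0.9  -0.96  2.15  1.41  0.78 -0.14] [-0.313  0.95   0.001] [ 0.166  0.055 -0.985] 0.0178324447966549 [-1.4  0.7 -1.5]
(array([ 1.000e-01,  1.920e+01, -1.083e+02]), array([ 0.07, -0.05,  0.05]))
```

View pics/w4.png

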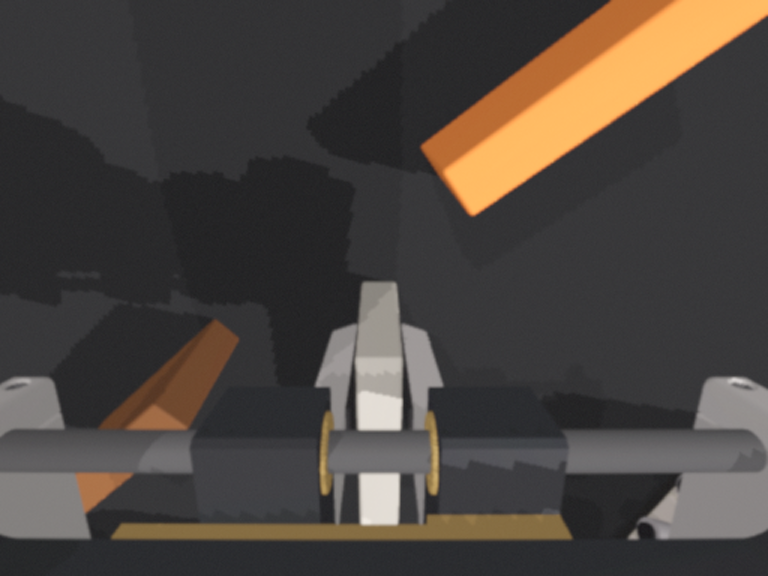

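The spacer is gripped: opening 17.8 mm, both fingers on it at px (378,400). Lift next.

Call:
arm_command --commands '[0,2,-10,0,0,0,0.9,0,4,-25,0,0,0,0.9,0,7,-40,0,0,0,0.9,0,10,-55,0,0,0,0.9,0,13,-75,0,0,0,0.9,0,16,-92,0,0,0,0.9,0,19,-108,0,0,0,0.9,0,19,-108,0,0,0,0.9,0,19,-108,0,0,0,0.9,0,19,-108,0,0,0,0.9]'

```text
time: 9.4
eef_pos: [0.4327, 0.2986, 0.1514]
orientation: [[-0.313, 0.935, 0.165], [0.95, 0.308, 0.054], [-0.0, 0.174, -0.985]]
force: [0.5, 0.2, -1.3]
grip_width: 0.018
```

```bash
cat >> h.py <<'E'
Rf,of=fr(-9.0,[.6589,-.0341,0])
def ftcp(x,y,z,lean,yaw=-9.0):
    "TCP world pose for grasp point at frame coords"
    R=toolR(yaw,lean,1); return R,Rf@np.array([x,y,z])+of+.008*R[:,2]
def framecoords(R,p):
    g=p-.008*R[:,2]; return Rf.T@(g-of)
E
python3 - <<'E'
from h import *
R,p,s=now(); print(p.round(4),s['joint_pos'].round(2),s['grip_width'],np.round(s['force'],1))
B,t=ftcp(-.195,.0015,.15,10); print(t.round(3),rel(R,p,B,t))
E
```

```text
[0.4327 0.2986 0.1514] [ 0.01  0.73 -1.13  2.07  1.08  0.88  0.15] 0.017990963959354896 [ 0.5  0.2 -1.3]
[ 0.468 -0.002  0.142] (array([-296.8,  -61.4,   -1.3]), array([ 0.  , -4.72, 26.83]))
```

Call:
arm_command --commands '[-35,-8,-1,0,-0.6,3.5,0.9,-70,-15,-1,0,-1.2,7,0.9,-105,-22,-1,0,-1.8,10,0.9,-140,-29,-1,0,-2.3,13,0.9,-175,-36,-1,0,-3,16.5,0.9,-210,-43,-1,0,-3.6,20,0.9,-245,-51,-1,0,-4.2,23.5,0.9,-297,-61,-1,0,-4.7,26.8,0.9,-297,-61,-1,0,-4.7,26.8,0.9,-297,-61,-1,0,-4.7,26.8,0.9]'

```text
time: 10.23
eef_pos: [0.4676, -0.0061, 0.1407]
orientation: [[0.163, 0.972, 0.168], [0.987, -0.16, -0.029], [-0.001, 0.171, -0.985]]
force: [-0.4, 0.7, -1.6]
grip_width: 0.0175
```

Run:
```python
from h import *
import pickle
R,p,s=now(); print(s['time'],p.round(4),s['joint_pos'].round(2),s['grip_width'],np.round(s['force'],1),framecoords(R,p).round(4))
B,t=ftcp(-.195,.0015,.15,10); print(t.round(3),rel(R,p,B,t))
im=arm.get_image('wrist'); T=cam_pose(im,s); pickle.dump((im,T,R,p),open('w5.pkl','wb')); save('pics/w5.png',im,1.5)
im=arm.get_image('top'); T=cam_pose(im,s);pickle.dump((im,T),open('t5.pkl','wb')); cv2.imwrite('pics/t5.png',cv2.resize(im['color'][110:230,190:330,::-1],None,fx=5,fy=5,interpolation=cv2.INTER_CUBIC))
im=arm.get_image('side'); T=cam_pose(im,s);pickle.dump((im,T),open('s5.pkl','wb'));cv2.imwrite('pics/s5.png',cv2.resize(im['color'][110:260,180:340,::-1],None,fx=4,fy=4,interpolation=cv2.INTER_CUBIC))
```

```text
10.2333 [ 0.4676 -0.0061  0.1407] [ 0.63  0.63 -1.05  2.23  1.09  0.7   0.22] 0.017527923961941843 [-0.4  0.7 -1.6] [-0.1947 -0.0023  0.1485]
[ 0.468 -0.002  0.142] (array([ 3.8, -0. , -1.5]), array([-0.17,  0.13, -0.35]))
```

View pics/w5.png

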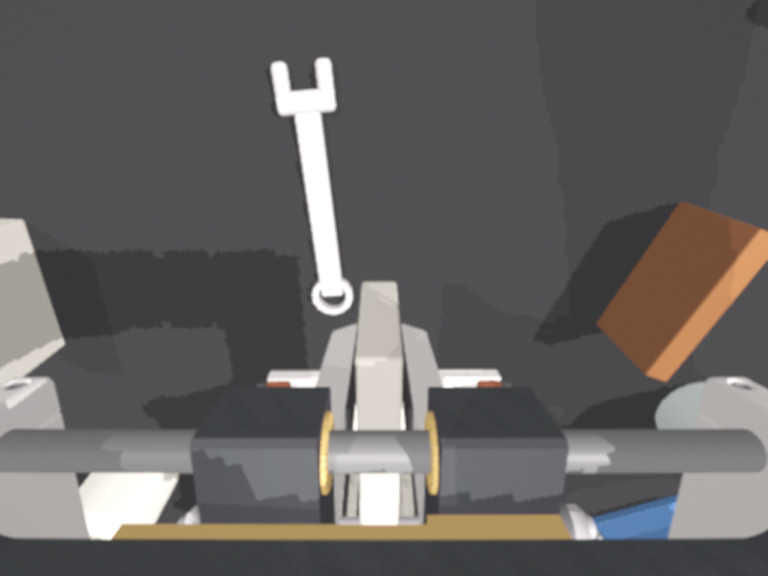

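View pics/t5.png

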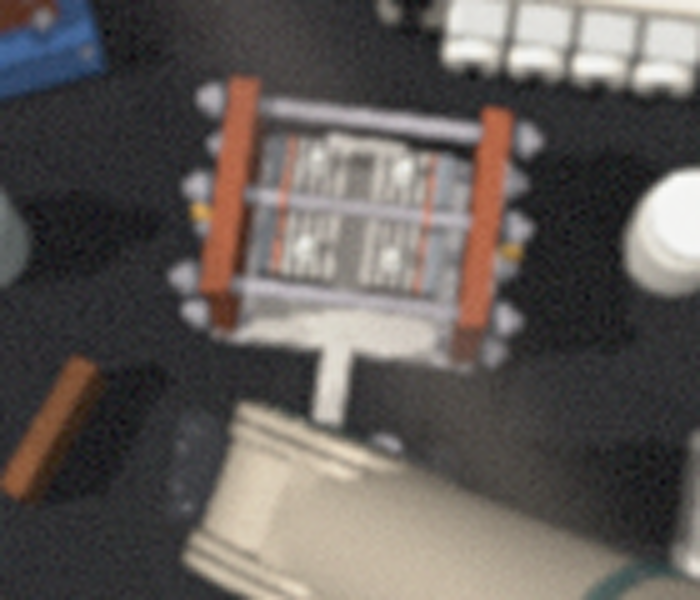

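View pics/s5.png

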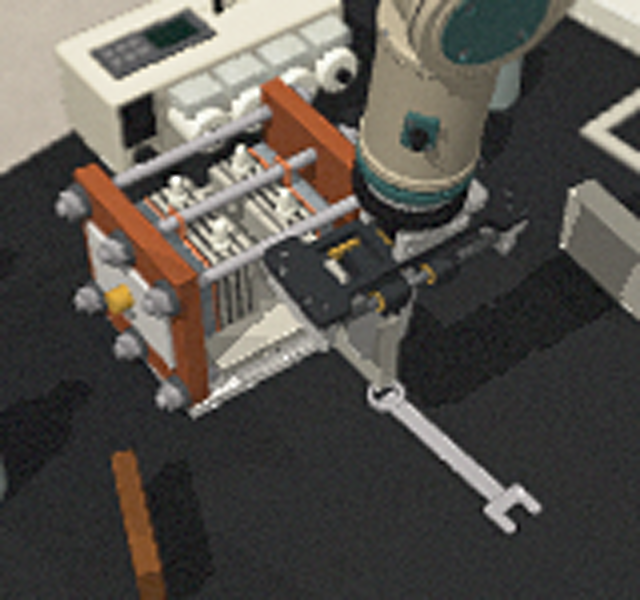

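The pictures show the spacer's forward part at top-crop px (333,385), heading towards the gap at (357,210), with the hand clear of the frame. I'll measure the held spacer's lateral offset, level and yaw against the gap.

```bash
cat > held.py <<'E'
from h import *
def held(im,T,R,p,topz):
    W=cloud(im,T); F=(W-of)@Rf; g=framecoords(R,p); c=im['color'].astype(int)
    m=(F[...,0]>g[0]-.02)&(F[...,0]<g[0]+.1)&(np.abs(F[...,1]-g[1])<.014)&(np.abs(F[...,2]-topz)<.012)&(c.max(-1)-c.min(-1)<40)
    return F[m]
E
python3 - <<'E'
from held import *
import pickle
im,T,R,p=pickle.load(open('w5.pkl','rb')); g=framecoords(R,p); topz=g[2]+.02
for nm,(im_,T_) in {'wrist':(im,T),'top':pickle.load(open('t5.pkl','rb')),'side':pickle.load(open('s5.pkl','rb'))}.items():
    Q=held(im_,T_,R,p,topz)
    if len(Q)<15: print(nm,len(Q)); continue
    q=Q-Q.mean(0); A=np.c_[np.ones(len(Q)),q[:,:2]]; co=np.linalg.lstsq(A,Q[:,2],rcond=None)[0]
    r=cv2.minAreaRect((Q[:,:2]*1000).astype(np.float32))
    d=np.linalg.svd(q[:,:2])[2][0]; print(nm,len(Q),'mean',Q.mean(0).round(4),'slope x,y',co[1:].round(3),'x',Q[:,0].min().round(4),Q[:,0].max().round(4),'rect',np.round(r[0],1),np.round(r[1],1),round(r[2],1),'yaw',np.degrees(np.arctan(d[1]/d[0])).round(2))
E
```

```text
wrist 3104 mean [-0.1799 -0.0024  0.1678] slope x,y [ 0.006 -0.   ] x -0.2107 -0.115 rect [-162.9   -2.3] [95.7 28. ] 0.0 yaw -0.35
top 95 mean [-0.1304 -0.001   0.1683] slope x,y [0.006 0.067] x -0.1617 -0.0995 rect [-130.6   -1. ] [62.3 17.8] 0.3 yaw 0.65
side 59 mean [-0.1828  0.0004  0.168 ] slope x,y [ 0.031 -0.18 ] x -0.2122 -0.102 rect [-158.     3.1] [110.3  25.2] 5.1 yaw 0.56
```

Run:
```python
from h import *
import pickle
def prof(im,T,xs,z,ys):
    X=np.array([[ (x,y,z) for y in ys] for x in xs]).reshape(-1,3)@Rf.T+of
    p=proj(im,T,X).astype(np.float32).reshape(len(xs),len(ys),2)
    g=cv2.cvtColor(im['color'],cv2.COLOR_RGB2GRAY).astype(np.float32)
    return cv2.remap(g,p[...,0],p[...,1],cv2.INTER_CUBIC)
ys=np.arange(-.03,.0301,.001)
for f in ('top0','t5','w1'):
    d=pickle.load(open(f+'.pkl','rb')); im,T=d[:2]
    for nm,xs,z in (('gap front',np.arange(-.047,-.012,.002),.122),('gap back',np.arange(.012,.044,.002),.122),('spacer',np.arange(-.145,-.11,.002),.168)):
        if nm=='spacer' and f!='t5': continue
        pr=np.median(prof(im,T,xs,z,ys),0)
        print(f,nm,pr.round(0).astype(int).tolist())
        # symmetric correlation about centre
        best=[]
        for c in np.arange(-.006,.0075,.0005):
            o=np.arange(-.02,.0205,.001); a=np.interp(c+o,ys,pr); best.append((np.abs(a-a[::-1]).mean(),c))
        best.sort(); print('  sym centre',[(round(b[1],4),round(float(b[0]),1)) for b in best[:4]])
```

```text
top0 gap front [180, 176, 174, 174, 175, 175, 175, 174, 171, 167, 162, 159, 156, 158, 163, 169, 174, 178, 179, 178, 173, 166, 159, 151, 142, 136, 132, 129, 127, 127, 129, 130, 130, 129, 128, 128, 127, 128, 132, 138, 145, 152, 161, 169, 174, 175, 173, 169, 161, 157, 154, 155, 159, 163, 167, 172, 176, 176, 181, 182, 185]
  sym centre [(np.float64(0.0015), 3.4), (np.float64(0.002), 3.5), (np.float64(0.001), 5.1), (np.float64(0.0025), 6.6)]
top0 gap back [199, 199, 199, 198, 196, 193, 190, 185, 180, 175, 168, 163, 161, 163, 167, 174, 180, 183, 183, 179, 172, 163, 154, 146, 140, 134, 131, 129, 128, 128, 129, 129, 128, 127, 126, 125, 125, 127, 130, 136, 143, 150, 157, 163, 167, 168, 166, 162, 156, 151, 148, 148, 149, 153, 157, 160, 161, 167, 172, 177, 180]
  sym centre [(np.float64(0.002), 8.4), (np.float64(0.0015), 8.5), (np.float64(0.001), 9.8), (np.float64(0.0025), 10.4)]
t5 gap front [183, 180, 178, 177, 177, 176, 175, 174, 173, 170, 165, 160, 157, 159, 163, 169, 175, 179, 181, 179, 174, 167, 158, 150, 143, 137, 134, 133, 131, 130, 131, 131, 130, 129, 129, 129, 129, 129, 132, 138, 145,
[... 1244 characters left out ...]
, 171, 171, 170, 165, 153, 138, 137, 157, 188, 217, 230, 236, 237, 235, 229, 200, 165, 153, 176, 216, 231, 236, 234, 226, 209, 176, 146]
  sym centre [(np.float64(0.002), 8.5), (np.float64(0.0025), 13.6), (np.float64(0.0015), 14.0), (np.float64(0.003), 21.7)]
w1 gap back [228, 208, 197, 190, 189, 207, 231, 236, 240, 237, 226, 199, 160, 145, 174, 209, 232, 238, 240, 239, 234, 219, 197, 181, 175, 173, 173, 173, 173, 173, 173, 173, 173, 173, 173, 173, 172, 169, 153, 135, 129, 149, 189, 221, 233, 238, 238, 238, 229, 202, 163, 148, 173, 211, 224, 225, 224, 223, 212, 184, 170]
  sym centre [(np.float64(0.002), 9.5), (np.float64(0.0015), 14.8), (np.float64(0.0025), 15.5), (np.float64(0.001), 23.5)]
```

Gap middle is at frame y ≈ +1.8 mm in all three views, and the spacer is level. By the top camera the spacer has to move about 3 mm left. I'll lower it in front of the frame and correct.

Run:
```python
from h import *
R,p,s=now(); print(framecoords(R,p).round(4))
B,t=ftcp(-.193,.0008,.1015,10); print(rel(R,p,B,t))
```

```text
[-0.1948  0.0036  0.1499]
(array([-3. , -6.6, 48. ]), array([-0.02, -0.2 ,  0.11]))
```

The arm was still settling when the top picture was taken, so that comparison isn't valid. I'll move, let it settle, then re-measure.

Call:
arm_command --commands '[-1,-1,10,0,-0.2,0.1,0.9,-1.5,-3,22,0,-0.2,0.1,0.9,-2,-4.5,34,0,-0.2,0.1,0.9,-2,-6,42,0,-0.2,0.1,0.9,-2,-6.6,48,0,-0.2,0.1,0.9,-2,-6.6,48,0,-0.2,0.1,0.9,-2,-6.6,48,0,-0.2,0.1,0.9,-2,-6.6,48,0,-0.2,0.1,0.9,-2,-6.6,48,0,-0.2,0.1,0.9,-2,-6.6,48,0,-0.2,0.1,0.9]'

```text
time: 11.22
eef_pos: [0.4706, -0.0034, 0.0945]
orientation: [[0.158, 0.972, 0.173], [0.988, -0.155, -0.029], [-0.001, 0.175, -0.985]]
force: [-0.3, 1.0, -1.4]
grip_width: 0.0183
```

```bash
cat > chk.py <<'E'
from held import *
import pickle
def prof(im,T,xs,z,ys):
    X=np.array([[ (x,y,z) for y in ys] for x in xs]).reshape(-1,3)@Rf.T+of
    p=proj(im,T,X).astype(np.float32).reshape(len(xs),len(ys),2)
    g=cv2.cvtColor(im['color'],cv2.COLOR_RGB2GRAY).astype(np.float32)
    return cv2.remap(g,p[...,0],p[...,1],cv2.INTER_CUBIC)
def symc(pr,ys,w):
    b=[]
    for c in np.arange(-.008,.0085,.00025):
        o=np.arange(-w,w+1e-9,.001); a=np.interp(c+o,ys,pr); b.append((np.abs(a-a[::-1]).mean(),c))
    return min(b)[1]
def run(tag):
    R,p,s=now(); im=arm.get_image('top'); T=cam_pose(im); R2,p2,s2=now()
    pickle.dump((im,T,R,p),open(tag+'.pkl','wb'))
    g=framecoords(R,p); print('t',s2['time'],'g',g.round(4),'after',framecoords(R2,p2).round(4),'joints',s['joint_pos'].round(2),'F',np.round(Rf.T@np.array(s['force']),1),'w',round(float(s['grip_width']),4))
    B,_=ftcp(0,0,0,10); print('rot err',np.degrees(Ro.from_matrix(R.T@B).as_rotvec()).round(2))
    ys=np.arange(-.03,.0301,.001); z=g[2]+.02
    for a,b in ((.05,.065),(.065,.08),(.08,.092)):
        pr=np.median(prof(im,T,g[0]+np.arange(a,b,.002),z,ys),0); print('spacer at x',round(g[0]+(a+b)/2,3),'y',symc(pr,ys,.015), pr[5:-5:3].astype(int).tolist())
    return im,T,R,p
E
python3 - <<'E'
from chk import *
run('t6')
E
```

```text
t 11.2667 g [-0.1922  0.0009  0.1024] after [-0.1922  0.0007  0.1023] joints [ 0.54  0.71 -0.94  2.27  1.29  0.65  0.04] F [-0.4  1.  -1.4] w 0.0183
rot err [ 0.08  0.08 -0.05]
spacer at x -0.135 y -0.0004999999999999935 [56, 55, 51, 51, 85, 143, 188, 203, 204, 214, 213, 171, 104, 55, 43, 46, 45]
spacer at x -0.12 y -0.0002499999999999933 [57, 57, 54, 55, 84, 144, 196, 216, 219, 218, 207, 170, 111, 60, 44, 44, 45]
spacer at x -0.106 y -0.0004999999999999935 [70, 68, 62, 60, 98, 162, 208, 218, 217, 220, 215, 178, 111, 55, 50, 53, 55]
```

Call:
arm_command --commands '[0.8,8,1.5,0,0,0,0.9,1.7,16,3,0,0,0,0.9,1.7,25,4.5,0,0,0,0.9,1.7,33,6,0,0,0,0.9,1.7,38,7,0,0,0,0.9,1.7,41.4,7.7,0,0,0,0.9,1.7,41.4,7.7,0,0,0,0.9,1.7,41.4,7.7,0,0,0,0.9,1.7,41.4,7.7,0,0,0,0.9,1.7,41.4,7.7,0,0,0,0.9]'

```text
time: 12.1
eef_pos: [0.5118, -0.0087, 0.0937]
orientation: [[0.157, 0.973, 0.172], [0.988, -0.155, -0.029], [-0.002, 0.174, -0.985]]
force: [0.4, 0.1, -1.0]
grip_width: 0.0178
```

Run:
```python
from chk import *
im,T,R,p=run('t7')
cv2.imwrite('pics/t7.png',cv2.resize(im['color'][120:210,200:320,::-1],None,fx=6,fy=6,interpolation=cv2.INTER_CUBIC))
```

```text
t 12.15 g [-0.1507  0.0021  0.1016] after [-0.1506  0.0022  0.1016] joints [ 0.55  0.75 -0.94  2.16  1.22  0.7   0.16] F [ 0.3  0.1 -1. ] w 0.0178
rot err [ 0.02  0.11 -0.04]
spacer at x -0.093 y 0.008250000000000014 [150, 150, 150, 148, 143, 145, 172, 194, 203, 206, 210, 207, 199, 196, 196, 195, 195]
spacer at x -0.078 y 0.002500000000000009 [151, 152, 150, 150, 146, 152, 175, 203, 213, 214, 212, 202, 187, 181, 180, 178, 178]
spacer at x -0.065 y 0.0017500000000000085 [165, 165, 167, 168, 168, 167, 172, 178, 180, 180, 182, 176, 171, 171, 166, 164, 167]
```

View pics/t7.png

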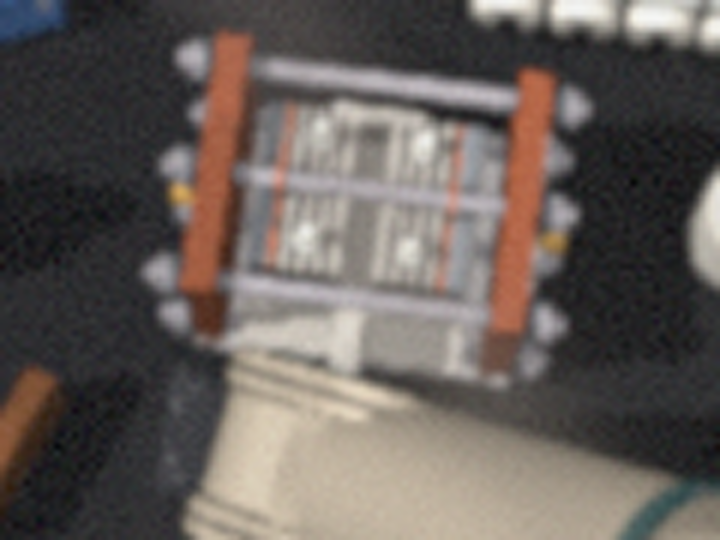

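Call:
arm_command --commands '[0.6,2,0.3,0,0,0,0.9,0.6,4,0.7,0,0,0,0.9,0.6,5.5,1,0,0,0,0.9,0.6,7,1.2,0,0,0,0.9,0.6,8.5,1.5,0,0,0,0.9,0.6,10,1.8,0,0,0,0.9,0.6,10,1.8,0,0,0,0.9,0.6,10,1.8,0,0,0,0.9,0.6,10,1.8,0,0,0,0.9,0.6,10,1.8,0,0,0,0.9]'

```text
time: 12.98
eef_pos: [0.5222, -0.0097, 0.0937]
orientation: [[0.158, 0.972, 0.172], [0.987, -0.155, -0.029], [-0.002, 0.174, -0.985]]
force: [-0.6, -0.1, -1.8]
grip_width: 0.0179
```

Run:
```python
from h import *
R,p,s=now(); print(framecoords(R,p).round(4),(Rf.T@np.array(s['force'])).round(1),np.round(s['torque'],2))
```

```text
[-0.1402  0.0028  0.1016] [-0.6 -0.1 -1.8] [ 0.12  0.18 -0.01]
```

No contact force with the nose about 5 mm inside. Continuing.

Call:
arm_command --commands '[0,2.5,0.4,0,0,0,0.9,0,5,0.9,0,0,0,0.9,0,7.5,1.3,0,0,0,0.9,0,10,1.8,0,0,0,0.9,0,12.5,2.2,0,0,0,0.9,0,15,2.6,0,0,0,0.9,0,17.5,3.1,0,0,0,0.9,0,20,3.5,0,0,0,0.9,0,20,3.5,0,0,0,0.9,0,20,3.5,0,0,0,0.9]'

```text
time: 13.82
eef_pos: [0.5425, -0.0129, 0.0937]
orientation: [[0.158, 0.972, 0.172], [0.987, -0.155, -0.029], [-0.001, 0.174, -0.985]]
force: [0.5, -0.3, -2.1]
grip_width: 0.0176
```

Run:
```python
from h import *
R,p,s=now(); print(framecoords(R,p).round(4),(Rf.T@np.array(s['force'])).round(1),np.round(Rf.T@s['torque'],2),s['joint_pos'].round(2),np.degrees(Ro.from_matrix(R.T@toolR(-9,10,1)).as_rotvec()).round(2))
im=arm.get_image('side'); cv2.imwrite('pics/s8.png',cv2.resize(im['color'][100:230,170:330,::-1],None,fx=4.5,fy=4.5,interpolation=cv2.INTER_CUBIC))
im=arm.get_image('wrist'); save('pics/w8.png',im,1.5)
```

```text
[-0.1197  0.0027  0.1016] [ 0.5 -0.2 -2.1] [ 0.11  0.18 -0.01] [ 0.55  0.78 -0.95  2.08  1.19  0.73  0.24] [ 0.04  0.09 -0.08]
```

View pics/s8.png

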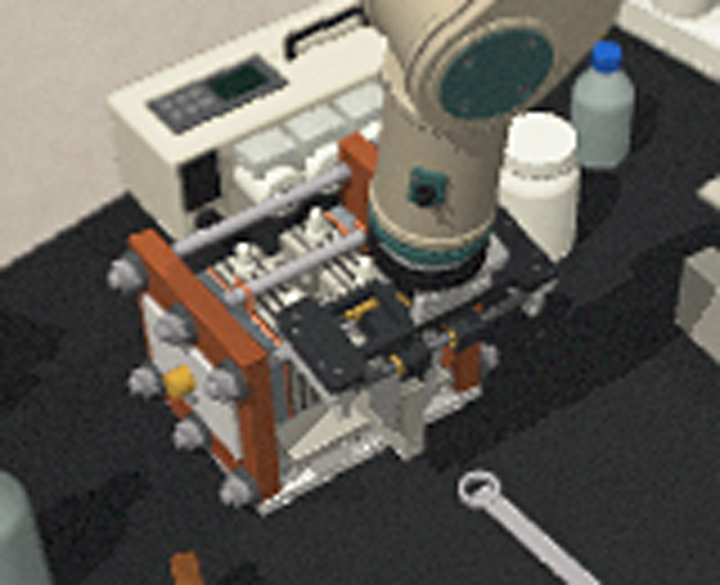

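View pics/w8.png

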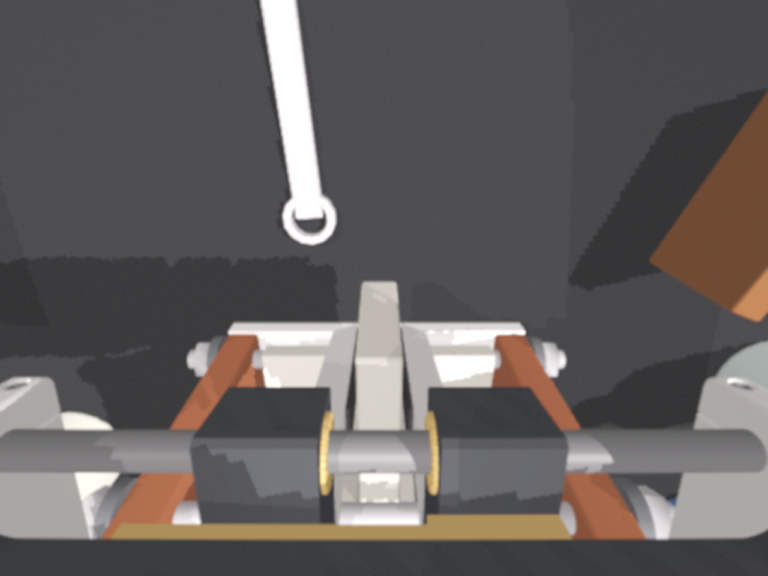

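The side and wrist views show the spacer passing under the front rod between the plates, nose about 25 mm in, with no contact force. Continuing to g ≈ −86 mm.

Call:
arm_command --commands '[0,4,0.7,0,0,0,0.9,0,8,1.4,0,0,0,0.9,0,12,2.1,0,0,0,0.9,0,16,2.8,0,0,0,0.9,0,20,3.5,0,0,0,0.9,0,24,4.2,0,0,0,0.9,0,28,4.9,0,0,0,0.9,0,32,5.6,0,0,0,0.9,0,33,5.8,0,0,0,0.9,0,33,5.8,0,0,0,0.9]'

```text
time: 14.75
eef_pos: [0.5758, -0.0182, 0.0938]
orientation: [[0.158, 0.972, 0.172], [0.987, -0.156, -0.029], [-0.001, 0.174, -0.985]]
force: [0.2, 0.1, -0.9]
grip_width: 0.0179
```

Run:
```python
from h import *
R,p,s=now(); print(framecoords(R,p).round(4),(Rf.T@np.array(s['force'])).round(1),np.round(Rf.T@s['torque'],2),s['joint_pos'].round(2),np.degrees(Ro.from_matrix(R.T@toolR(-9,10,1)).as_rotvec()).round(2))
im=arm.get_image('side'); cv2.imwrite('pics/s9.png',cv2.resize(im['color'][100:230,170:330,::-1],None,fx=4.5,fy=4.5,interpolation=cv2.INTER_CUBIC))
```

```text
[-0.086   0.0027  0.1016] [ 0.2  0.1 -0.9] [ 0.07  0.1  -0.03] [ 0.55  0.82 -0.95  2.    1.15  0.77  0.32] [ 0.05  0.09 -0.09]
```

View pics/s9.png

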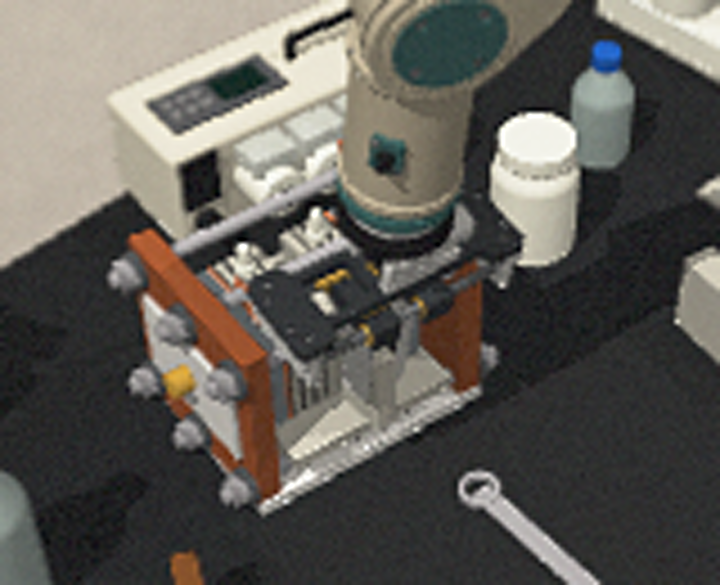

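Fits with no side force; the nose is about 60 mm inside. Lower it onto the floor.

Call:
arm_command --commands '[0,-0.1,0.6,0,0,0,0.9,0,-0.2,1.2,0,0,0,0.9,0,-0.3,1.8,0,0,0,0.9,0,-0.4,2.4,0,0,0,0.9,0,-0.5,2.8,0,0,0,0.9,0,-0.5,2.8,0,0,0,0.9,0,-0.5,2.8,0,0,0,0.9,0,-0.5,2.8,0,0,0,0.9,0,-0.5,2.8,0,0,0,0.9,0,-0.5,2.8,0,0,0,0.9]'

```text
time: 15.63
eef_pos: [0.5755, -0.0182, 0.091]
orientation: [[0.158, 0.972, 0.172], [0.987, -0.155, -0.029], [-0.001, 0.174, -0.985]]
force: [-0.3, -0.0, -1.0]
grip_width: 0.0175
```

Run:
```python
from h import *
R,p,s=now(); print(framecoords(R,p).round(4),(Rf.T@np.array(s['force'])).round(1),np.round(Rf.T@s['torque'],2))
```

```text
[-0.0863  0.0027  0.0988] [-0.3 -0.1 -1. ] [0.05 0.1  0.02]
```

Call:
arm_command --commands '[0,-0.1,0.5,0,0,0,0.9,0,-0.1,0.8,0,0,0,0.9,0,-0.1,0.8,0,0,0,0.9,0,-0.1,0.8,0,0,0,0.4,0,-0.1,0.8,0,0,0,0.4,0,-0.1,0.8,0,0,0,0.4,0,-0.1,0.8,0,0,0,0.4,0,-0.1,0.8,0,0,0,0.4,0,-0.1,0.8,0,0,0,0.4,0,-0.1,0.8,0,0,0,0.4]'

```text
time: 16.47
eef_pos: [0.5755, -0.0182, 0.0901]
orientation: [[0.158, 0.972, 0.172], [0.987, -0.155, -0.029], [-0.001, 0.174, -0.985]]
force: [0.6, -0.0, 0.1]
grip_width: 0.0559
```

Run:
```python
from h import *
R,p,s=now(); print(framecoords(R,p).round(4),(Rf.T@np.array(s['force'])).round(1),s['grip_width'])
B,t=ftcp(-.13,.0027,.098,10); print(rel(R,p,B,t))
im=arm.get_image('wrist'); save('pics/w10.png',im,1.5)
```

```text
[-0.0862  0.0027  0.098 ] [0.6 0.1 0.1] 0.05594727008317678
(array([ -0. , -43.1,  -7.7]), array([ 0.04,  0.1 , -0.07]))
```

View pics/w10.png

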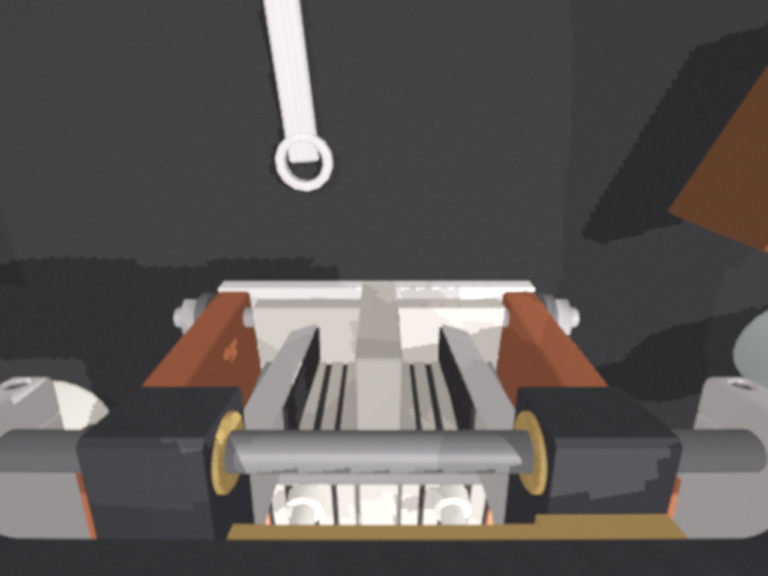

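The picture shows the spacer standing free between the open fingers (tail face at (380,320)), its sides entering the gap. Retreat straight back and close the jaws.

Call:
arm_command --commands '[0,-8,-1.4,0,0,0,0.4,0,-17,-3,0,0,0,0.4,0,-26,-4.6,0,0,0,0.4,0,-35,-6.2,0,0,0,0.4,0,-43,-7.7,0,0,0,0.4,0,-43,-7.7,0,0,0,0.4,0,-43,-7.7,0,0,0,1,0,-43,-7.7,0,0,0,1,0,-43,-7.7,0,0,0,1,0,-43,-7.7,0,0,0,1]' --force 30

```text
time: 17.35
eef_pos: [0.5328, -0.0113, 0.0902]
orientation: [[0.158, 0.972, 0.172], [0.987, -0.156, -0.029], [-0.001, 0.175, -0.985]]
force: [-0.2, 0.1, -0.1]
grip_width: 0.0329
```

Run:
```python
from h import *
R,p,s=now(); print(framecoords(R,p).round(4),(Rf.T@np.array(s['force'])).round(1),s['grip_width'],s['joint_pos'].round(2))
for x,l in((-.13,25),(-.125,28)):
    B,t=ftcp(x,.0025,.092,l); print(rel(R,p,B,t))
```

```text
[-0.1295  0.0028  0.0981] [-0.2  0.1 -0.1] 0.032878856135520766 [ 0.55  0.78 -0.94  2.11  1.21  0.71  0.2 ]
(array([-0.3,  0.5,  5.7]), array([-14.94,   0.1 ,  -0.09]))
(array([-0.3,  5.8,  6.4]), array([-17.94,   0.1 ,  -0.09]))
```

Call:
arm_command --commands '[0,0,1,-3,0,0,1,0,0,2,-6,0,0,1,0,0,3.5,-9,0,0,1,0,0,5,-12,0,0,1,0,0.5,5.7,-15,0,0,1,0,0.5,5.7,-15,0,0,1,0,0.5,5.7,-15,0,0,1,0,0.5,5.7,-15,0,0,1,0,0.5,5.7,-15,0,0,1,0,0.5,5.7,-15,0,0,1]'

```text
time: 18.18
eef_pos: [0.5348, -0.0118, 0.0851]
orientation: [[0.159, 0.894, 0.418], [0.987, -0.144, -0.069], [-0.001, 0.424, -0.906]]
force: [0.5, -0.1, 0.4]
grip_width: 0.0005
```

Run:
```python
from h import *
R,p,s=now(); print(framecoords(R,p).round(4),(Rf.T@np.array(s['force'])).round(1),s['grip_width'],s['joint_pos'].round(2),'lean',np.degrees(np.arccos(-R[2,2])).round(1))
im=arm.get_image('wrist'); save('pics/w11.png',im,1.5)
im=arm.get_image('side'); cv2.imwrite('pics/s11.png',cv2.resize(im['color'][100:230,170:330,::-1],None,fx=4.5,fy=4.5,interpolation=cv2.INTER_CUBIC))
for x,l in((-.12,28),(-.10,28),(-.0715,28)):
    B,t=ftcp(x,.0025,.092,l); print(rel(R,p,B,t))
```

```text
[-0.1295  0.0026  0.0923] [ 0.5 -0.   0.4] 0.00046028836177615704 [ 0.48  0.77 -0.88  2.36  1.91  0.73 -0.54] lean 25.1
(array([-0.1,  8.9,  4.3]), array([-2.92,  0.14, -0.11]))
(array([-0. , 27. , 12.8]), array([-2.92,  0.14, -0.11]))
(array([ 0. , 52.8, 24.9]), array([-2.92,  0.14, -0.11]))
```

View pics/w11.png

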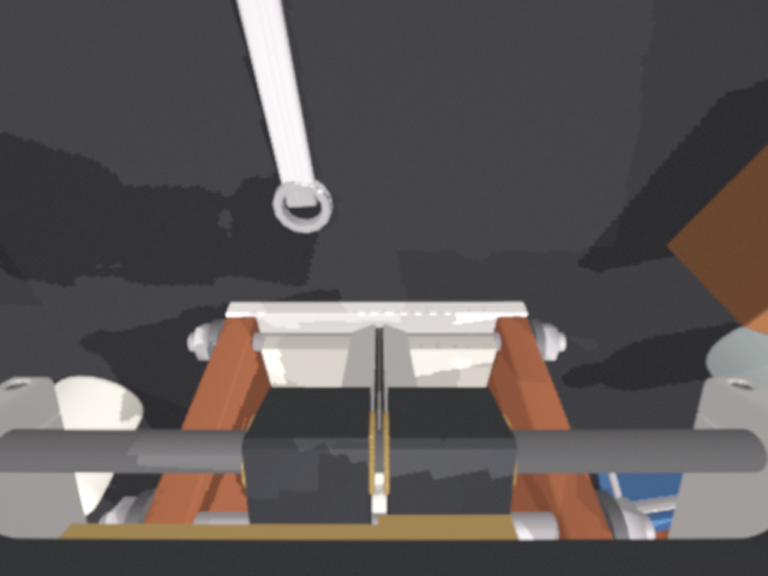

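View pics/s11.png

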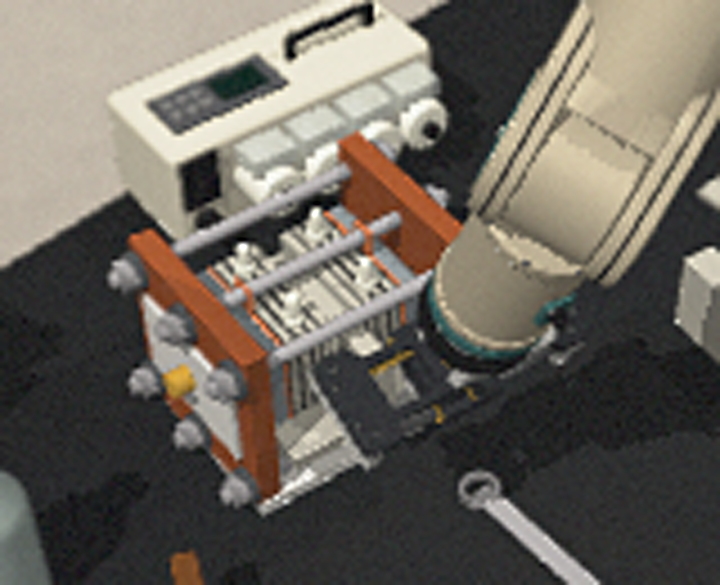

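The jaws are closed on the centre line behind the tail. Start pushing.

Call:
arm_command --commands '[0,3.5,1.7,-1,0,0,1,0,7,3.3,-2,0,0,1,0,10.5,5,-3,0,0,1,0,14,6.7,-3,0,0,1,0,17.5,8.3,-3,0,0,1,0,21,10,-3,0,0,1,0,24.5,11.7,-3,0,0,1,0,28,13.3,-3,0,0,1,0,31.5,14.9,-3,0,0,1,0,31.5,14.9,-3,0,0,1]'

```text
time: 19.12
eef_pos: [0.5694, -0.0173, 0.0849]
orientation: [[0.159, 0.871, 0.465], [0.987, -0.139, -0.076], [-0.001, 0.471, -0.882]]
force: [0.3, 0.3, 1.3]
grip_width: 0.0005
```

Run:
```python
from h import *
R,p,s=now(); print(framecoords(R,p).round(4),(Rf.T@np.array(s['force'])).round(1),s['joint_pos'].round(2),'lean',np.degrees(np.arccos(-R[2,2])).round(1))
im=arm.get_image('wrist'); save('pics/w12.png',im,1.5)
for x,l in((-.082,28),(-.0715,28),(-.068,28)):
    B,t=ftcp(x,.0025,.092,l); print(rel(R,p,B,t))
```

```text
[-0.0948  0.0026  0.0919] [0.3 0.3 1.3] [ 0.48  0.8  -0.87  2.32  1.98  0.76 -0.55] lean 28.1
(array([-0. , 11.3,  6. ]), array([ 0.11,  0.14, -0.08]))
(array([-0. , 20.6, 10.9]), array([ 0.11,  0.14, -0.08]))
(array([-0. , 23.6, 12.6]), array([ 0.11,  0.14, -0.08]))
```

View pics/w12.png

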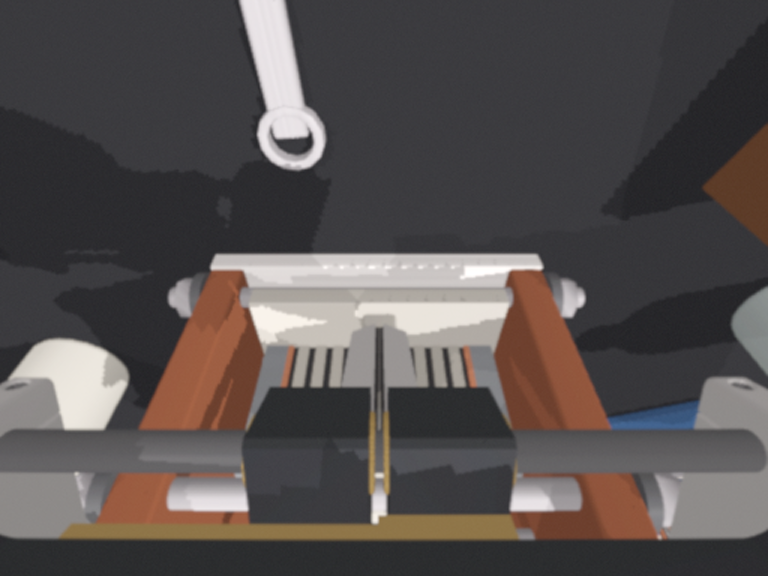

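Call:
arm_command --commands '[0,2.5,1.3,0,0,0,1,0,5,2.7,0,0,0,1,0,7.5,4,0,0,0,1,0,10,5.3,0,0,0,1,0,12,6.4,0,0,0,1,0,14,7.4,0,0,0,1,0,15,8,0,0,0,1,0,16,8.5,0,0,0,1,0,16,8.5,0,0,0,1,0,16,8.5,0,0,0,1]'

```text
time: 20.0
eef_pos: [0.5863, -0.02, 0.0846]
orientation: [[0.158, 0.872, 0.464], [0.987, -0.139, -0.076], [-0.002, 0.47, -0.883]]
force: [-0.4, 0.5, 0.2]
grip_width: 0.0003
```

Run:
```python
from h import *
R,p,s=now(); print(framecoords(R,p).round(4),(Rf.T@np.array(s['force'])).round(1),s['joint_pos'].round(2),'lean',np.degrees(np.arccos(-R[2,2])).round(1))
im=arm.get_image('wrist'); save('pics/w13.png',im,1.5)
im=arm.get_image('side'); cv2.imwrite('pics/s13.png',cv2.resize(im['color'][100:230,170:330,::-1],None,fx=4.5,fy=4.5,interpolation=cv2.INTER_CUBIC))
```

```text
[-0.0777  0.0026  0.0917] [-0.5  0.4  0.2] [ 0.48  0.8  -0.85  2.27  1.95  0.73 -0.5 ] lean 28.1
```

View pics/s13.png

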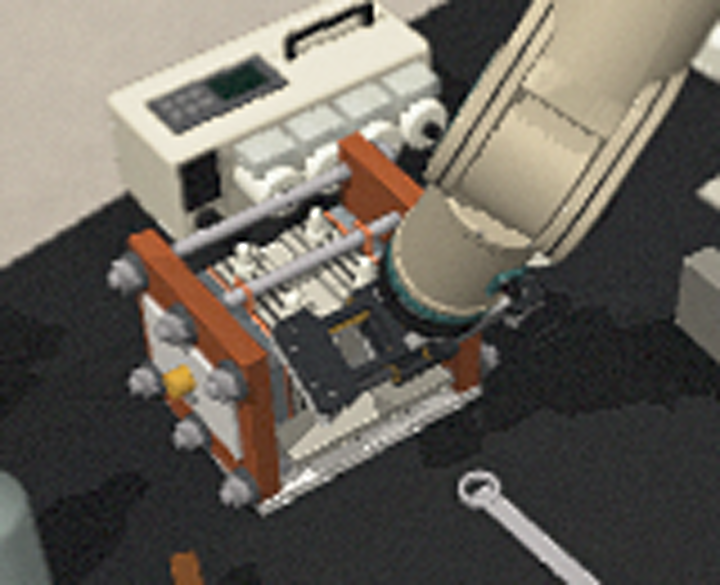

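View pics/w13.png

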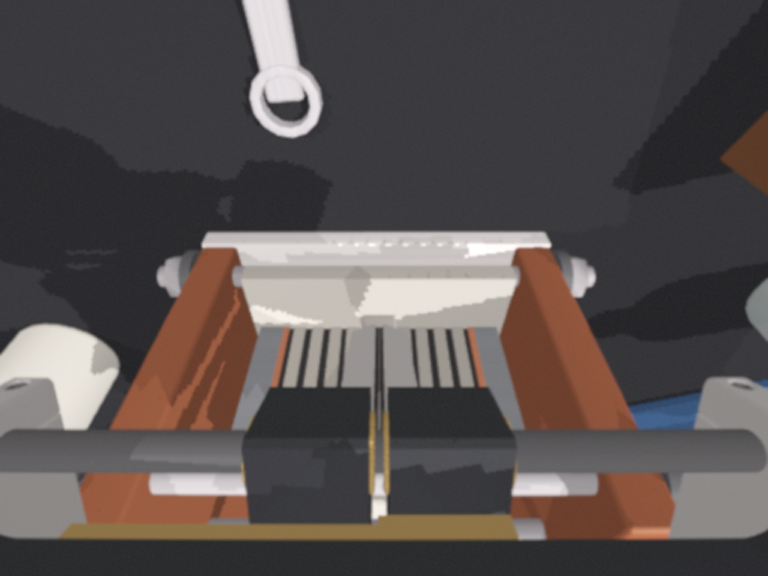

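The push is running freely. The rod shows at (200,483) and (555,483), clear behind the finger blocks. The last few millimetres go slowly with force checks.

Call:
arm_command --commands '[0,0.9,0.5,0,0,0,1,0,1.8,0.9,0,0,0,1,0,2.6,1.4,0,0,0,1,0,3.5,1.9,0,0,0,1,0,4.4,2.3,0,0,0,1,0,5.3,2.8,0,0,0,1,0,5.3,2.8,0,0,0,1,0,5.3,2.8,0,0,0,1,0,5.3,2.8,0,0,0,1,0,5.3,2.8,0,0,0,1]'

```text
time: 20.93
eef_pos: [0.5915, -0.0207, 0.0844]
orientation: [[0.158, 0.872, 0.463], [0.988, -0.139, -0.075], [-0.001, 0.469, -0.883]]
force: [-5.7, 0.7, 3.4]
grip_width: 0.0004
```

Run:
```python
from h import *
R,p,s=now(); print(framecoords(R,p).round(4),(Rf.T@np.array(s['force'])).round(1),s['joint_pos'].round(2))
```

```text
[-0.0725  0.0027  0.0914] [-5.8 -0.2  3.4] [ 0.48  0.8  -0.85  2.26  1.95  0.72 -0.48]
```

−5.8 N at tail x ≈ −56.5 mm, where fully home is −56, so it is probably on the stop. I'll press slightly more to confirm.

Call:
arm_command --commands '[0,0.4,0.2,0,0,0,1,0,0.8,0.4,0,0,0,1,0,1.2,0.6,0,0,0,1,0,1.5,0.8,0,0,0,1,0,1.5,0.8,0,0,0,1,0,1.5,0.8,0,0,0,1,0,1.5,0.8,0,0,0,1,0,1.5,0.8,0,0,0,1,0,1.5,0.8,0,0,0,1,0,1.5,0.8,0,0,0,1]'

```text
time: 21.77
eef_pos: [0.5918, -0.0208, 0.0842]
orientation: [[0.157, 0.873, 0.462], [0.988, -0.138, -0.075], [-0.002, 0.468, -0.884]]
force: [-10.0, -0.3, 8.6]
grip_width: 0.0001
```

Run:
```python
from h import *
R,p,s=now(); print(framecoords(R,p).round(4),(Rf.T@np.array(s['force'])).round(1),np.round(Rf.T@s['torque'],2),s['joint_pos'].round(2))
B,t=ftcp(-.12,.0027,.0915,28); print(rel(R,p,B,t))
```

```text
[-0.0721  0.0027  0.0913] [-9.9 -1.9  8.6] [-0.17  1.54 -0.09] [ 0.48  0.8  -0.85  2.26  1.94  0.72 -0.48]
(array([ -0. , -42.2, -22.6]), array([-0.11,  0.1 ,  0.01]))
```

10 N of reaction with only 0.4 mm of advance, so the spacer is on the stop. Retreat and check visually.

Call:
arm_command --commands '[0,-4,-2,0,0,0,1,0,-10,-5,0,0,0,1,0,-18,-9.5,0,0,0,1,0,-26,-14,0,0,0,1,0,-34,-18,0,0,0,1,0,-44,-23.5,0,0,0,1,0,-60,-32,0,0,0,1,0,-60,-32,0,0,0,1,0,-60,-32,0,0,0,1,0,-60,-32,0,0,0,1]'

```text
time: 22.6
eef_pos: [0.528, -0.0105, 0.0849]
orientation: [[0.159, 0.871, 0.465], [0.987, -0.139, -0.076], [-0.001, 0.472, -0.882]]
force: [-0.3, 0.4, 0.1]
grip_width: 0.0005
```

Run:
```python
from h import *
R,p,s=now(); print(s['time'],framecoords(R,p).round(4),(Rf.T@np.array(s['force'])).round(1),s['joint_pos'].round(2))
for rr in [((-.16,0,.25),8),((-.19,0,.30),0)]:
    B,t=ftcp(*rr[0],rr[1]); print(rel(R,p,B,t))
```

```text
22.6 [-0.1368  0.0028  0.092 ] [-0.4  0.3  0.1] [ 0.47  0.8  -0.91  2.42  2.03  0.83 -0.67]
(array([  -3.1,   51.3, -150.8]), array([20.14,  0.11, -0.1 ]))
(array([  -3.2,   47.4, -209.5]), array([28.14,  0.1 , -0.11]))
```

Call:
arm_command --commands '[0,5,-30,2.5,0,0,1,0,10,-50,5,0,0,1,0,15,-70,8,0,0,1,-1,22,-92,11,0,0,1,-1,28,-115,14,0,0,1,-2,35,-140,18,0,0,1,-2,42,-165,21,0,0,1,-3,45,-190,24,0,0,1,-3,47,-209,28,0,0,1,-3,47,-209,28,0,0,1]'

```text
time: 23.43
eef_pos: [0.475, -0.0026, 0.2974]
orientation: [[0.161, 0.987, 0.009], [0.987, -0.161, 0.003], [0.004, 0.008, -1.0]]
force: [1.9, 1.1, 1.0]
grip_width: 0.0006
```

Run:
```python
from h import *
import pickle
R,p,s=now(); print(s['time'],framecoords(R,p).round(4))
for n in('top','side','wrist'):
    R,p,s=now(); im=arm.get_image(n); T=cam_pose(im,s); pickle.dump((im,T),open(f'{n}14.pkl','wb'))
    if n=='top': cv2.imwrite('pics/t14.png',cv2.resize(im['color'][120:200,210:310,::-1],None,fx=7,fy=7,interpolation=cv2.INTER_CUBIC))
    elif n=='side': cv2.imwrite('pics/s14.png',cv2.resize(im['color'][120:215,190:290,::-1],None,fx=6,fy=6,interpolation=cv2.INTER_CUBIC))
    else: save('pics/w14.png',im,1.5)
    F=(cloud(im,T)-of)@Rf
    m=(np.abs(F[...,1]-.0018)<.007)&(F[...,0]<-.045)&(F[...,0]>-.1)&(F[...,2]>.05)&(F[...,2]<.122)
    for z0 in np.arange(.055,.125,.01):
        q=F[m&(np.abs(F[...,2]-z0)<.005)]
        if len(q): print(n,'z',round(z0,3),len(q),'x min/med',q[:,0].min().round(4),np.median(q[:,0]).round(4))
    t=F[(np.abs(F[...,2]-.118)<.005)&(np.abs(F[...,1]-.0018)<.0085)&(F[...,0]<.06)&(F[...,0]>-.1)]
    if len(t): print(n,'top face',len(t),t.min(0).round(4),t.max(0).round(4),t[:,2].mean())
    for l in ('spacer',):
        for d in arm.mark_of(im,l)[:4]:
            w=T[:3,:3]@np.array(d['at'])+T[:3,3]; print(n,l,round(d['conf'],2),w.round(3),'frame',(Rf.T@(w-of)).round(4))
```

```text
23.4333 [-0.1867  0.0023  0.3054]
top top face 45 [ 0.0134 -0.0066  0.1131] [0.0531 0.0098 0.123 ] 0.11794554692673699
top spacer 0.82 [0.308 0.33  0.   ] frame [-4.033e-01  3.049e-01  1.000e-04]
top spacer 0.72 [ 0.519  0.197 -0.002] frame [-0.1747  0.2065 -0.002 ]
top spacer 0.43 [ 0.657 -0.033  0.048] frame [-0.0025  0.001   0.048 ]
top spacer 0.39 [ 0.451 -0.29   0.   ] frame [-0.1652 -0.2854  0.0003]
side z 0.055 14 x min/med -0.0871 -0.0599
side z 0.065 5 x min/med -0.0578 -0.0572
side z 0.075 9 x min/med -0.0596 -0.0574
side z 0.085 7 x min/med -0.0589 -0.0573
side z 0.095 10 x min/med -0.0607 -0.0569
side z 0.105 8 x min/med -0.058 -0.0567
side z 0.115 6 x min/med -0.0586 -0.0564
side top face 85 [-0.0571 -0.0067  0.1133] [0.0541 0.0099 0.1221] 0.11863469531226453
side spacer 0.88 [ 0.307  0.329 -0.001] frame [-0.4044  0.304  -0.0006]
side spacer 0.62 [ 0.658 -0.036  0.051] frame [-0.0008 -0.0019  0.0508]
side spacer 0.62 [ 0.518  0.198 -0.001] frame [-0.1757  0.2075 -0.0013]
wrist top face 96 [ 0.0244 -0.0052  0.1169] [0.0515 0.004  0.1202] 0.11860919438661695
wrist spacer 0.86 [0.516 0.195 0.006] frame [-0.177   0.2036  0.0057]
wrist spacer 0.58 [ 0.31   0.333 -0.001] frame [-0.4025  0.3076 -0.0005]
```

View pics/t14.png

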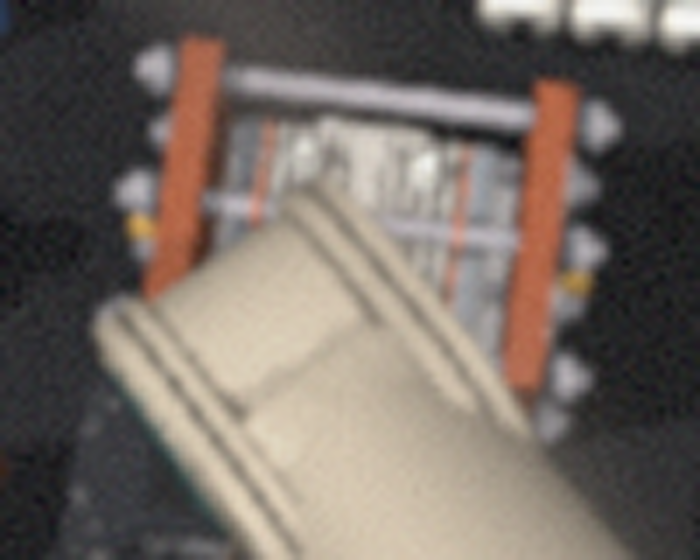

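View pics/s14.png

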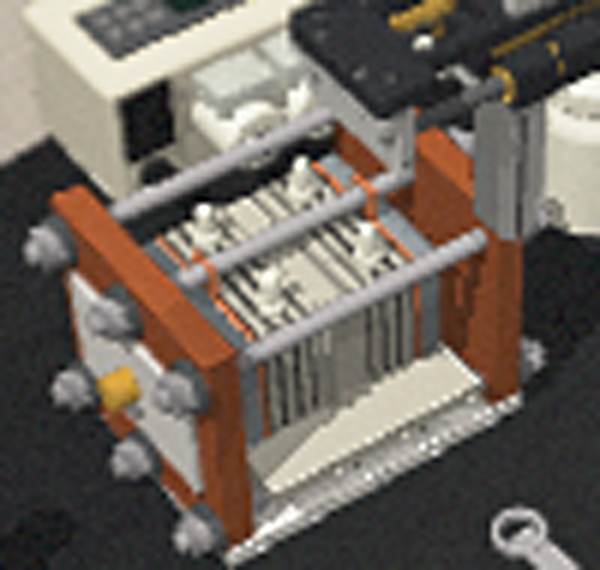

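View pics/w14.png

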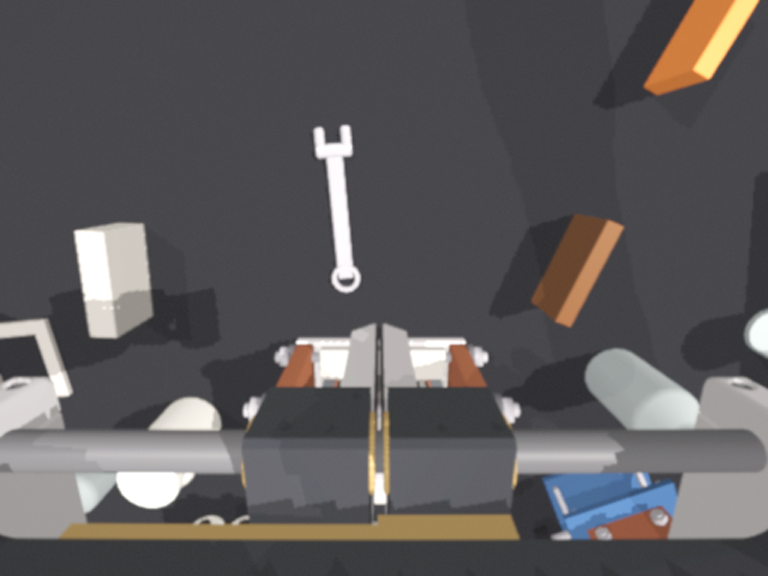

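Run:
```python
from h import *
import pickle
im,T=pickle.load(open('side14.pkl','rb')); F=(cloud(im,T)-of)@Rf
for y0,y1 in((-.06,-.015),(.018,.06),(-.005,.009)):
    q=F[(F[...,1]>y0)&(F[...,1]<y1)&(F[...,2]>.062)&(F[...,2]<.112)&(F[...,0]<-.04)&(F[...,0]>-.075)]; print(y0,len(q),np.median(q[:,0]).round(4),np.percentile(q[:,0],[20,80]).round(4))
    if len(q)>10:
        A=np.c_[np.ones(len(q)),q[:,1]-q[:,1].mean(),q[:,2]-.085]; k=np.abs(q[:,0]-np.median(q[:,0]))<.004; print(np.linalg.lstsq(A[k],q[k,0],rcond=None)[0].round(3))
t=F[(np.abs(F[...,2]-.118)<.003)&(np.abs(F[...,1]-.0018)<.008)&(F[...,0]<.05)&(F[...,0]>-.056)]
A=np.c_[np.ones(len(t)),t[:,0],t[:,1]]; print('top plane',len(t),np.linalg.lstsq(A,t[:,2],rcond=None)[0].round(4))
```

```text
-0.06 110 -0.0507 [-0.0519 -0.0493]
[-0.051  0.005 -0.022]
0.018 106 -0.0505 [-0.0517 -0.049 ]
[-0.05  -0.013 -0.022]
-0.005 41 -0.057 [-0.0586 -0.056 ]
[-0.057 -0.015  0.021]
top plane 71 [0.1186 0.0033 0.0269]
```

The tail stands 6.4 mm proud of the packs' faces in the same camera (nominal 6). The top face is level at z ≈ 118.6 mm, and the arm is clear. Handing in.

Run:
```python
from h import *
R,p,s=now(); print(s['time'],np.round(s['joint_velocities'],3),np.round(s['force'],1))
print(arm.sign_off())
```

```text
23.7333 [-0.002  0.    -0.004 -0.001 -0.001  0.002 -0.001] [ 0.  -0.4 -0.2]
the job is handed in; nothing more can be done
None
```

The thinner spacer is in the gap, pushed onto the stop and released, and I handed the job in at 23.7 s of the 58 s allowed. No verdict is reported, so this rests on my own checks.

**What I did:** I took the left grey block, which measured about 18 mm thick against about 28 mm for the right one. I gripped it near its tail with the hand leaning 10° and passed it under the front rod into the gap with no measurable side force. I then set it down, let go, and pushed it home with closed fingers leaning 28°. The suggested 35° lean was out of the arm's reach at the bench spacer, so I pushed at 28° instead.

**Last checks:**
- **Home:** the push met 10 N with almost no further travel. In the side camera the tail stands 6.4 mm proud of the packs (nominal 6), so it is about 0.4 mm short.
- **Height and level:** the top face is at z ≈ 118.6 mm (nominal 118), with a lengthwise slope of about 0.003.
- **Arm:** the gripper is about 0.28 m up, clear of everything and at rest.
- **Bystanders:** the thick spacer was found within 2 mm of its starting place, and the move forces showed no unplanned contact. I did not re-measure the other bystanders one by one.

**Disagreements:**
- **Gap alignment:** the top camera and the arm's own position differed by about 1 mm on the sideways alignment. I aimed between the two, and it went in freely.
- **Sideways tilt:** the side camera's rough depth fits showed small tilts (about 1–1.5°). I put these down to noise, and they are within the limit.
- **Final views:** in the last pictures the arm hid the spacer's front half from the top camera, and the gripper hid most of it from the wrist camera. The tail check rests on the side camera and the push force.

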